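# Load the pellet die and close the press to its click

## Task

Load the hand press: stand the steel pellet die upright in the round pocket of the press's sliding carriage, push the carriage fully home so that the die is under the screw, then tighten the knob clockwise until its torque limiter gives way, and stop there. Be gentle: do not lean on the knob or force it on after it has given way, because that crushes the pellet, and leave everything else on the bench where it is.

Things in the scene. Friction and masses are not known exactly. Their poses are not given: they have to be found in the camera images.
- die_mid (a point): centre (22 mm above its foot) of the loose pellet die: a bare steel cylinder 36 mm in diameter and 36 mm high with a narrower plunger, 22 mm in diameter and 8 mm high, on top (44 mm in all, 0.2 to 0.35 kg). z is its axis. At the start it stands upright on the worktop, to the left of the press. Grasp it across the 36 mm body, a little above half height.
- pocket (a point): centre of the floor of the round pocket in the carriage (39.5 mm in diameter, 5 mm deep; floor 22 mm, carriage top 27 mm above the worktop). Its axes are those of the press, which is fixed and grey: the carriage slides towards -y, the column stands on the +x side, z is up. Two rails 74 mm apart, 26 mm above the worktop, guide the carriage.
- post (a point): middle of the black upright post at the outer (+y of the pocket) end of the carriage, 78 mm from the pocket centre: 14 mm in diameter with an 18 mm head, from 27 to 70 mm above the worktop; this point is 50 mm above the worktop.
- carriage (a joint): how far the carriage has slid in from its outer end, m: 0 is fully out, 0.110 is fully home against its stop, with the pocket exactly under the screw. It needs about 2 N to move and stays where it is left.
- ram_tip (a point): centre of the flat lower end of the screw's steel ram (20 mm in diameter), on the screw axis. It starts 3 to 11 mm above the height at which it meets the plunger of a seated die (66 mm above the worktop). The press's head that carries it is 50 mm wide along the press's y; head and boss reach up to 137 mm above the worktop.
- knob_mid (a point): centre (half-way up) of the black ribbed round knob on top of the screw, 40 mm in diameter, 26 mm high, axis vertical, z up. The thinner steel barrel under it (25 mm in diameter) is not for turning by hand. Turned clockwise seen from above, knob, barrel and ram sink together, 3.8 mm per radian (24 mm a turn). Turning freely takes 0.22 N m. It can take several strokes; the screw stays where it is left.
- die: the pellet die itself; its origin is the centre of its foot.
- ram: the screw's ram; its origin is the centre of its lower end. When the limiter slips, the ram presses on the die with 50 to 60 N and keeps most of that after release. Leaning on the knob while turning adds to it (and lifting takes from it); over 85 N crushes the pellet.
- petri_dish: small covered glass dish, 60 mm in diameter, 18 mm high: to be left alone.
- small_bottle: small clear bottle with a white cap, 26 mm in diameter, 53 mm high: to be left alone.
- knob: the knob again, for its torque limiter. Once the ram meets the die the torque rises within 0.3 rad to 0.40 N m; there the limiter slips: the knob turns alone at this torque, without sinking, for 1.0 rad in all, then comes up solid, and more turning overloads the die. A hand must follow the knob down while it sinks but not when it slips. Origin: on the screw axis at the ram's lower end.
Not all that is in view belongs to the job. What is shaped like the die but green is not meant.

How it is judged:
On the way, in this order (a step that is already met when the one before it is completed fails the run):
1. the die stands in the pocket of the carriage, let go (horizontal distance between die and pocket below 0.004 m and z of die in the frame of pocket below 0.0025 m and angle between die's own z axis and vertical below 0.06 rad and contact force between the fingers and die below 0.1 N), for 0.2 s.
2. the carriage is pushed home with the die in it (value of joint carriage above 0.107 m and horizontal distance between die and pocket below 0.004 m), for 0.2 s.
3. the ram presses on the die with the limiter's set force (contact force between ram and die above 40 N), for 0.2 s.
At the end, for the whole second after the job is handed in: The die stands upright (within 0.06 rad) in the pocket, within 4 mm of its centre and down on its floor (within 2.5 mm), the carriage is home (within 3 mm), and the ram, left to itself, presses on the die with 35 to 85 N (the limiter gives 50 to 60 N) (all of step 2 and contact force between ram and die between 35 and 85 N and z of die in the frame of pocket below 0.0025 m and angle between die's own z axis and vertical below 0.06 rad and linear speed of die below 0.01 m/s); the robot touches nothing.
It fails at once if the die is pressed with more than 85 N (contact force between ram and die above 85 N).
It fails at once if the small dish is moved more than 20 mm (distance of petri_dish from where it was at the start of the episode above 0.02 m).
It fails at once if the small bottle is moved more than 20 mm (distance of small_bottle from where it was at the start of the episode above 0.02 m).
It also fails if it takes over 72 s, if anything falls off the work surface, if the arm or the gripper's body presses on something with over 40 N, if the wrist force passes 120 N, or if a joint passes its speed limit or range.

## Robot

A 6-joint arm with a two-finger parallel gripper is mounted at the origin on a cart in front of the work surface, level with it; the furniture and walls round the work are solid. World frame = base frame: x ahead of the robot, y to its left, z up, the work surface at z = 0. Lengths are in m, angles in rad, forces in N, time in s.
With the tool pointing down it reaches from about 0.25 to 0.725 m from the base axis. Payload 4 kg.
Tool frame: the origin (TCP) lies midway between the tips of the shut fingers; the grasp point (between the pads) lies 19 mm behind it; z points along the fingers, x is the direction in which the jaws open and shut, and the axes are right-handed (so a half turn about z gives the same grasp; the last joint's range is limited). The gripper opens to 85 mm and grips with 20 to 120 N. Pads are 22 mm wide; open, the fingers measure 114 mm over their backs; the gripper's body (76 mm by 85 mm) begins 54 mm behind the grasp point. The pads swing forward as they close: fully open they stand 13 mm farther back than shut.
Start: joints at [-1.329, 0.241, 0.005, 1.335, 0, 1.571], TCP at [0.12, -0.485, 0.231] pointing down, gripper open.
Joint ranges: [-2.72, 2.72], [-1.05, 1.87], [-1.09, 1.28], [-1.99, 2.15], [-1.42, 1.44], [-3.14, 3.14]. Speed limits (rad/s): [2.79, 2.79, 3.14, 3.14, 3.14, 3.14].

## Interface

Orientations are given as a rotation vector (axis times angle).
In Python, from plant import manip gives the robot as it stands.
- The arm moves only by the shell command python3 -m inch 'ROWS' [FORCE]. ROWS is JSON, a list of rows, each an object with "xyz": the shift along the tool's x, y, z in mm, a list of three; "rotation": the turn, a rotation vector about the tool's x, y, z in degrees, a list of three; "claw": the closure, from -1 (fully open) to 1 (shut). A call has 1 to 12 rows; each row is the pose to reach, as a shift and turn from the pose commanded when the call began, along the tool's axes at that moment; what a row does not reach only later rows make up. A row lasts 1/12 s, in which the tool goes at most 41.7 mm and 7.16 degrees, less where a joint would pass 70% of its speed; a pose out of reach is approached as far as the arm can. A call with a gripper value outside its range is refused whole. The fingers move at their own pace and stop on an object; FORCE is the grip in N (left out, the last holds). Time passes only in rows, so rows that repeat a pose let the fingers close. It gives the time, the measured TCP pose, the force and the opening at its end, in the units of the state.
- manip.get_state(): the state, without advancing time (a new reading comes with each control period).
- manip.grab_frame(name): name is "scene" or "top" or "wrist"; returns a dict with "image" (400x640x3 uint8, red, green, blue), "depth" (400x640 float32, m along the optical axis (not along the pixel's ray), 0 where there is no reading), "mtx" (3x3 intrinsics, pixels), "camera_from_world" (4x4, takes a point from world to camera coordinates). Camera axes: x right, y up, looking along -z (the intrinsics and any distortion apply to the point x, -y, -z); pixel columns grow to the right and rows downward; lengths in m; the calibration is good to about 2 mm. A picture is of the moment at which its call begins.
- manip.sign_off(): hands the job in, once; it reports no verdict.
The state is a dict: "clock": time; "q": joint angles; "qvel": joint speeds; "effort": joint torques, N m; "position": TCP position; "orientation": TCP orientation; "wrist_force": force on the tool from outside, world axes, zero at the start; "ft_torque": the same for the moment, N m; "finger_gap": finger opening in m.
Only numpy, scipy, OpenCV 4.12 (cv2) and the standard library are available. Lean on these libraries where they do the work, as an engineer would, in place of code of your own. Each camera call takes 0.05 s, during which the arm holds its last target.

## Working session

There is one attempt and no reset: what is moved stays moved. The work goes in short steps, Python scripts to look and compute and a shell command to move; the robot and the scene stay as the last step left them, time stands still between calls to the robot, and variables do not carry over. Pictures are saved under pics/ and viewed, and the job is handed in when it is done.

```bash
ls; mkdir -p pics; cat > h.py <<'E'
import numpy as np, cv2
from plant import manip
def save(n,im): cv2.imwrite('pics/'+n, cv2.cvtColor(im,cv2.COLOR_RGB2BGR))
def grab(n):
    f=manip.grab_frame(n); np.savez('pics/'+n+'.npz',**f); return f
def ray(f,u,v):
    K=f['mtx'];T=f['camera_from_world'];R=T[:3,:3];t=T[:3,3]
    d=np.array([(u-K[0,2])/K[0,0],-(v-K[1,2])/K[1,1],-1.])
    return -R.T@t, R.T@d
def onz(f,u,v,z):
    o,d=ray(f,u,v); s=(z-o[2])/d[2]; return o+s*d
def dep(f,u,v):
    o,d=ray(f,u,v); return o+f['depth'][int(v),int(u)]*d
def proj(f,p):
    T=f['camera_from_world'];c=T[:3,:3]@np.array(p)+T[:3,3];K=f['mtx']
    return K[0,0]*c[0]/-c[2]+K[0,2], K[1,1]*-c[1]/-c[2]+K[1,2]
E
python3 - <<'E'
from h import *
print(manip.get_state())
for n in ['scene','top','wrist']:
    f=grab(n); save(n+'0.png',f['image']); print(n,[ (k,np.shape(v)) for k,v in f.items()]); print(f['mtx'],f['camera_from_world'])
E
```

```text
pics
{'clock': 0.0, 'q': array([-1.32897515e+00,  2.41405143e-01,  3.70276566e-03,  1.33519672e+00,
       -2.53549350e-05,  1.57083713e+00]), 'qvel': array([ 9.22030532e-05, -9.38554820e-04,  6.47309171e-04,  3.00325113e-04,
        9.42909776e-04, -9.43248883e-04]), 'effort': array([-1.58245595e-03, -3.72322118e+01,  2.52403861e+01,  1.70318282e-02,
       -1.30969433e-04,  2.35995394e-06]), 'position': array([ 0.1195745 , -0.4848307 ,  0.23040868]), 'orientation': array([-2.47211963,  1.93654383,  0.00262378]), 'wrist_force': array([ 0.37251762, -0.17171608, -0.35151596]), 'ft_torque': array([-0.0841633 , -0.00498612, -0.00247226]), 'finger_gap': 0.08561863225150551}
scene [('image', (400, 640, 3)), ('depth', (400, 640)), ('mtx', (3, 3)), ('camera_from_world', (4, 4))]
[[515.01635679   0.         319.96719195]
 [  0.         515.01635679 200.66073164]
 [  0.           0.           1.        ]] [[-0.87814345 -0.47822773 -0.0127404   0.52014722]
 [ 0.32232973 -0.61113573  0.72292231 -0.18701884]
 [-0.35350761  0.63072288  0.69081185 -1.10404057]
 [ 0.          0.          0.        
[... 248 characters left out ...]
.02046899 -0.99977693 -0.00520722  0.17293969]
 [ 0.98707415 -0.02103641  0.15887758 -0.52209302]
 [-0.15895168 -0.00188785  0.98728456 -0.98529569]
 [ 0.          0.          0.          1.        ]]
wrist [('image', (400, 640, 3)), ('depth', (400, 640)), ('mtx', (3, 3)), ('camera_from_world', (4, 4))]
[[302.4640791    0.         316.79653693]
 [  0.         302.4640791  198.10544651]
 [  0.           0.           1.        ]] [[ 2.40663536e-01 -9.70608125e-01 -9.64414698e-04 -4.99506719e-01]
 [ 9.17413186e-01  2.27797984e-01 -3.26283810e-01  4.33083286e-02]
 [ 3.16913409e-01  7.76398486e-02  9.45271361e-01 -3.79263739e-01]
 [ 0.00000000e+00  0.00000000e+00  0.00000000e+00  1.00000000e+00]]
```

View pics/scene0.png

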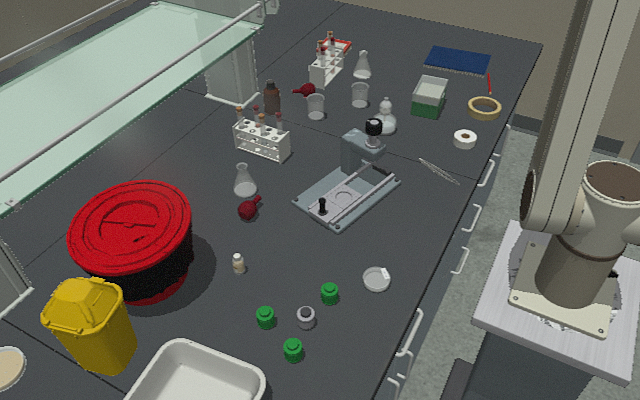

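View pics/top0.png

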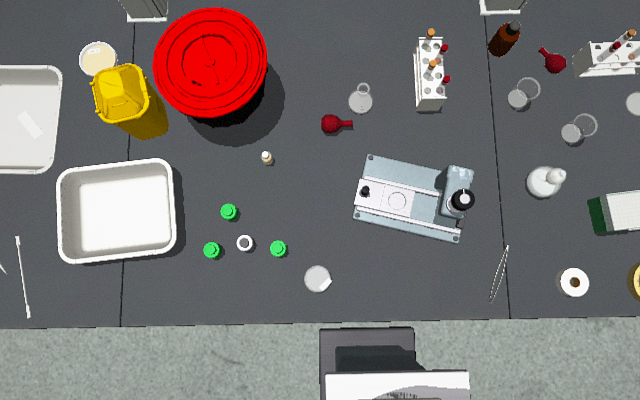

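View pics/wrist0.png

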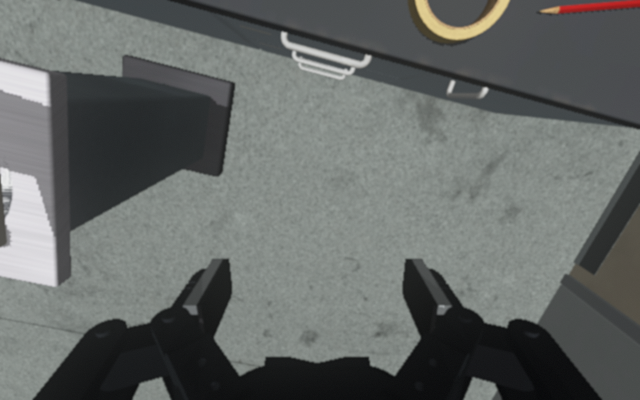

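Steel/grey candidate for the die: top (245,243) / scene (306,317). The three like-shaped ones, top (229,212), (212,250), (278,249), are green and so not meant. The press has its post at top (364,191), pocket at (397,201) and knob at (462,201). I'll confirm with enlarged crops.

```bash
python3 - <<'E'
from h import *
t=dict(np.load('pics/top.npz'));s=dict(np.load('pics/scene.npz'))
a=cv2.resize(t['image'][180:300,190:350],(640,480),interpolation=cv2.INTER_CUBIC);save('c1.png',a)
a=cv2.resize(t['image'][145:250,345:485],(800,600),interpolation=cv2.INTER_CUBIC);save('c2.png',a)
a=cv2.resize(s['image'][100:240,280:420],(600,600),interpolation=cv2.INTER_CUBIC);save('c3.png',a)
a=cv2.resize(s['image'][270:370,230:400],(680,400),interpolation=cv2.INTER_CUBIC);save('c4.png',a)
for n,u,v,z in [('die',245,243,.044),('g1',229,212,.044),('g2',212,250,.044),('g3',278,249,.044),('dish',317,279,.018),('bottle',266,158,.05),('post',364,191,.07),('pocket',397,201,.022),('knob',462,201,.16)]:
    print(n,onz(t,u,v,z).round(4),dep(t,u,v).round(4))
for n,u,v,z in [('die',306,313,.044),('post',322,203,.07),('knob',373,123,.18),('pocket',343,198,.022)]:
    print(n,onz(s,u,v,z).round(4),dep(s,u,v).round(4))
E
```

```text
die [0.4407 0.3295 0.044 ] [0.4408 0.3297 0.0432]
g1 [0.511  0.3659 0.044 ] [0.5109 0.3656 0.0451]
g2 [0.4268 0.4026 0.044 ] [0.4267 0.4024 0.0449]
g3 [0.4259 0.2563 0.044 ] [0.4262 0.2567 0.0402]
dish [0.3585 0.1716 0.018 ] [0.3623 0.1601 1.0566]
bottle [0.6324 0.2818 0.05  ] [0.6353 0.2831 0.0394]
post [0.5476 0.0639 0.07  ] [0.5477 0.0638 0.0696]
pocket [ 0.5316 -0.0157  0.022 ] [ 0.5321 -0.0162  0.019 ]
knob [ 0.5063 -0.1215  0.16  ] [ 0.5005 -0.1102  0.1958]
die [0.4382 0.3393 0.044 ] [0.4384 0.339  0.0435]
post [0.5458 0.0736 0.07  ] [0.5475 0.0706 0.0667]
knob [ 0.514  -0.1286  0.18  ] [ 0.5038 -0.1033  0.1991]
pocket [ 0.5322 -0.0102  0.022 ] [ 0.5325 -0.0109  0.0213]
```

View pics/c1.png

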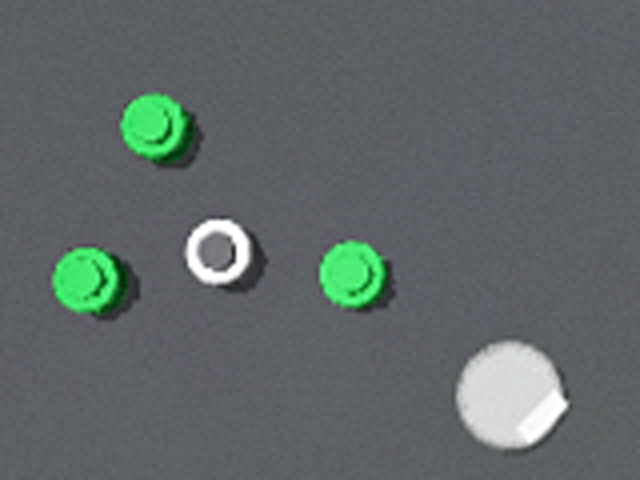

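View pics/c2.png

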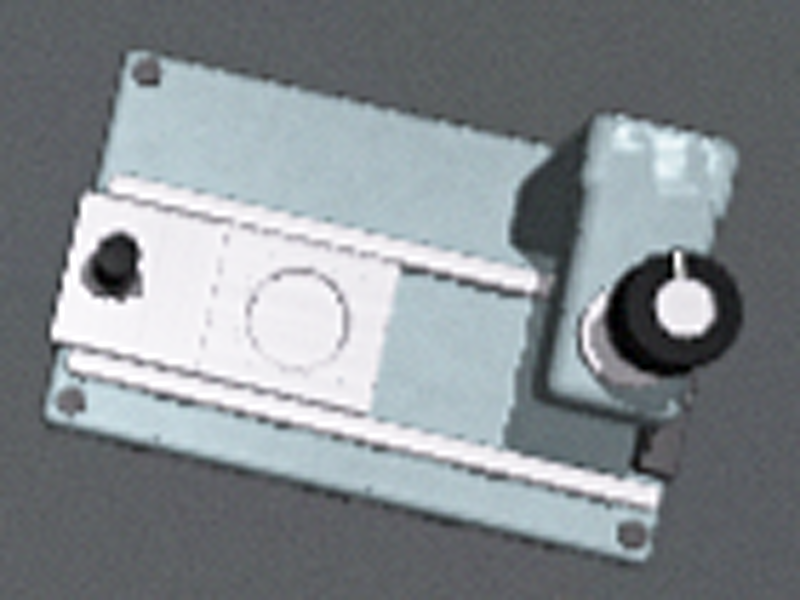

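View pics/c3.png

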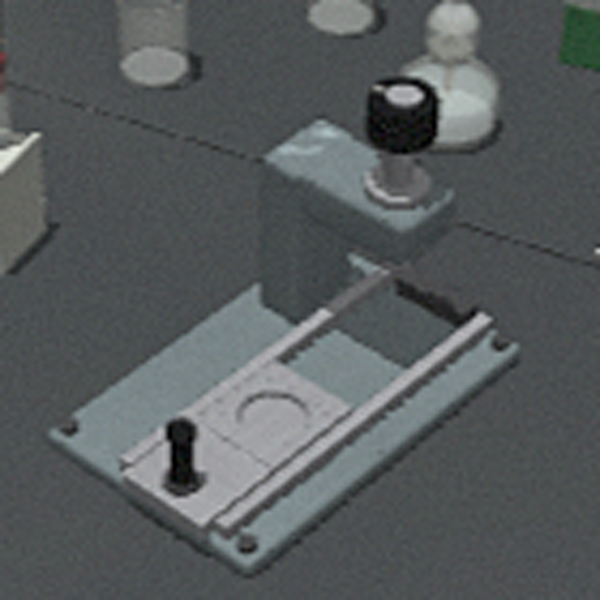

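View pics/c4.png

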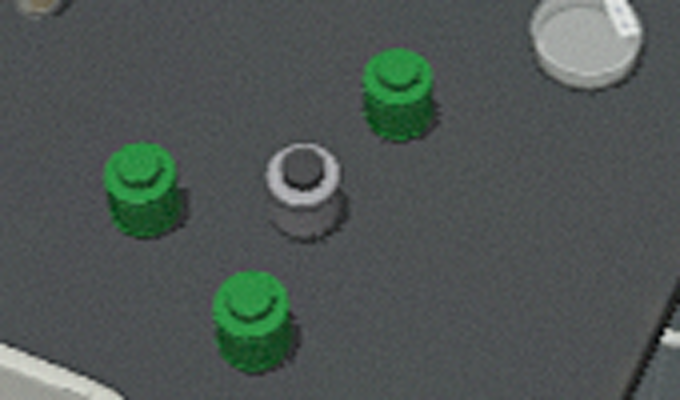

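The steel die is the grey one with the dark plunger: crop c1 (218,252), i.e. top (244.5,243). The other three are green. Next I'll work out the tool and camera geometry for the approach.

```bash
cat >> h.py <<'E'
from scipy.spatial.transform import Rotation as Ro
def pose():
    s=manip.get_state(); return s,np.array(s['position']),Ro.from_rotvec(s['orientation']).as_matrix()
def delta(target):
    s,p,R=pose(); return (R.T@(np.array(target)-p)*1000).round(1)
def yawto(az):
    s,p,R=pose(); a=np.degrees(np.arctan2(R[1,0],R[0,0])); return a,((a-az+90)%180-90).round(1)
def st():
    s,p,R=pose(); print('t',round(s['clock'],2),'p',p.round(4),'az',np.degrees(np.arctan2(R[1,0],R[0,0])).round(1),'zax',R[:,2].round(3),'q6',s['q'][5].round(3),'F',np.round(s['wrist_force'],2),'M',np.round(s['ft_torque'],3),'gap',round(s['finger_gap'],4))
E
python3 - <<'E'
from h import *
w=dict(np.load('pics/wrist.npz'));T=w['camera_from_world']
s,p,R=pose()
c=-T[:3,:3].T@T[:3,3]
print('cam in tool',R.T@(c-p)*1000,'look',R.T@(-T[2,:3]),'camx',R.T@T[0,:3])
print(delta([.44,.33,.20])); st()
E
```

```text
cam in tool [ 6.39918188e-03 -8.34365366e+01 -1.41550492e+02] look [0.00101681 0.32625159 0.94528242] camx [ 9.99999003e-01 -1.25761047e-03 -6.41621841e-04]
[-714.5 -506.2   31.7]
t 0.15 p [ 0.1196 -0.485   0.2306] az -76.1 zax [-0.     0.002 -1.   ] q6 1.571 F [ 0.41 -0.09 -0.73] M [-0.014  0.05  -0.075] gap 0.0851
```

```bash
python3 -m inch '[{"xyz":[-714,-506,20],"rotation":[0,0,-51],"claw":-1},{"xyz":[-714,-506,20],"rotation":[0,0,-51],"claw":-1},{"xyz":[-714,-506,20],"rotation":[0,0,-51],"claw":-1},{"xyz":[-714,-506,20],"rotation":[0,0,-51],"claw":-1},{"xyz":[-714,-506,20],"rotation":[0,0,-51],"claw":-1},{"xyz":[-714,-506,20],"rotation":[0,0,-51],"claw":-1},{"xyz":[-714,-506,20],"rotation":[0,0,-51],"claw":-1},{"xyz":[-714,-506,20],"rotation":[0,0,-51],"claw":-1},{"xyz":[-714,-506,20],"rotation":[0,0,-51],"claw":-1},{"xyz":[-714,-506,20],"rotation":[0,0,-51],"claw":-1},{"xyz":[-714,-506,20],"rotation":[0,0,-51],"claw":-1},{"xyz":[-714,-506,20],"rotation":[0,0,-51],"claw":-1}]'; python3 -c "
from h import *
st();print(delta([.44,.33,.20]),yawto(-25))"
```

```text
clock: 1.15
position: [0.3027, -0.0183, 0.2201]
orientation: [-3.066, 0.684, -0.002]
wrist_force: [1.3, -0.6, -0.7]
finger_gap: 0.0852
t 1.15 p [ 0.3027 -0.0183  0.2201] az -25.2 zax [ 0.001 -0.    -1.   ] q6 1.95 F [ 1.31 -0.6  -0.66] M [-0.013 -0.047 -0.007] gap 0.0852
[ -23.7 -373.6   20.1] (np.float64(-25.154017497242297), np.float64(-0.2))
```

```bash
python3 -m inch '[{"xyz":[-24,-374,20],"rotation":[0,0,0],"claw":-1},{"xyz":[-24,-374,20],"rotation":[0,0,0],"claw":-1},{"xyz":[-24,-374,20],"rotation":[0,0,0],"claw":-1},{"xyz":[-24,-374,20],"rotation":[0,0,0],"claw":-1},{"xyz":[-24,-374,20],"rotation":[0,0,0],"claw":-1},{"xyz":[-24,-374,20],"rotation":[0,0,0],"claw":-1},{"xyz":[-24,-374,20],"rotation":[0,0,0],"claw":-1},{"xyz":[-24,-374,20],"rotation":[0,0,0],"claw":-1},{"xyz":[-24,-374,20],"rotation":[0,0,0],"claw":-1},{"xyz":[-24,-374,20],"rotation":[0,0,0],"claw":-1},{"xyz":[-24,-374,20],"rotation":[0,0,0],"claw":-1}]'; python3 -c "
from h import *
st();f=grab('wrist');save('w1.png',f['image']);st()"
```

```text
clock: 2.07
position: [0.4396, 0.33, 0.1976]
orientation: [3.065, -0.679, -0.003]
wrist_force: [-1.0, -0.8, -0.4]
finger_gap: 0.0858
t 2.07 p [0.4396 0.33   0.1976] az -25.0 zax [-0.003 -0.002 -1.   ] q6 2.651 F [-1.04 -0.85 -0.36] M [-0.027  0.019  0.043] gap 0.0858
t 2.12 p [0.4392 0.3286 0.1984] az -25.1 zax [-0.002 -0.002 -1.   ] q6 2.651 F [-0.47 -0.72  0.72] M [-0.041  0.01  -0.032] gap 0.0856
```

View pics/w1.png

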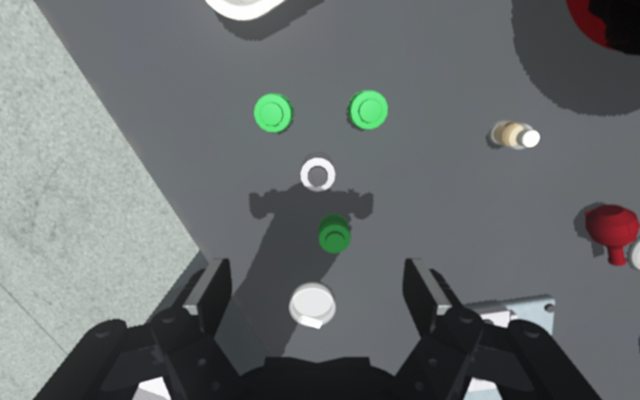

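The die is at wrist (318,174), between greens at (272,113), (368,110) and (334,234). The jaw axis (image x) is clear of all three. Now I'll triangulate the ring across views.

```bash
cat >> h.py <<'E'
def ringc(f,u,v,r,thr=None,mode='bright'):
    im=f['image'].astype(int); u0,v0=int(u)-r,int(v)-r
    c=im[v0:v0+2*r+1,u0:u0+2*r+1]; g=c.max(2)
    g8=g.clip(0,255).astype(np.uint8)
    if thr is None: thr,_=cv2.threshold(g8,0,255,cv2.THRESH_OTSU)
    m=((g>thr) if mode=='bright' else (g<=thr)).astype(np.uint8)
    cs,_=cv2.findContours(m,cv2.RETR_EXTERNAL,cv2.CHAIN_APPROX_NONE)
    k=max(cs,key=cv2.contourArea); (e,ax,an)=cv2.fitEllipse(k)
    return (e[0]+u0,e[1]+v0),ax,thr
def tri(fu):
    A=np.zeros((3,3));b=np.zeros(3)
    for f,u,v in fu:
        o,d=ray(f,u,v);d=d/np.linalg.norm(d);P=np.eye(3)-np.outer(d,d);A+=P;b+=P@o
    x=np.linalg.solve(A,b); return x,[np.linalg.norm((np.eye(3)-np.outer(ray(f,u,v)[1],ray(f,u,v)[1])/(ray(f,u,v)[1]@ray(f,u,v)[1]))@(x-ray(f,u,v)[0])) for f,u,v in fu]
E
python3 - <<'E'
from h import *
t=dict(np.load('pics/top.npz'));w=dict(np.load('pics/wrist.npz'));s=dict(np.load('pics/scene.npz'))
(a,ax,_)=ringc(w,318,174,22);print('w',a,ax,_)
(b,bx,_)=ringc(t,244,243,12);print('t',b,bx,_)
print(onz(w,*a,.036),onz(t,*b,.036),tri([(w,*a),(t,*b)]))
for u,v in [(318,175),(318,174),(304,174),(320,190)]: print(dep(w,u,v))
E
```

```text
w (317.5081081390381, 173.75407791137695) (30.166616439819336, 32.199459075927734) 169.0
t (244.0168581008911, 242.4773349761963) (14.637760162353516, 15.489129066467285) 168.0
[0.44183332 0.33431652 0.036     ] [0.44258197 0.3330883  0.036     ] (array([0.44218073, 0.33364102, 0.03420974]), [np.float64(0.0005966558036647271), np.float64(0.0005966558036646807)])
[0.4424094  0.33439605 0.04217075]
[0.44292062 0.33550545 0.04284779]
[0.42901766 0.33987528 0.03565028]
[0.43660444 0.31676348 0.03436941]
```

```bash
python3 -c "
from h import *
st();print(delta([.442,.334,.009]))"
```

```text
t 2.12 p [0.4392 0.3286 0.1984] az -25.1 zax [-0.002 -0.002 -1.   ] q6 2.651 F [-0.47 -0.72  0.72] M [-0.041  0.01  -0.032] gap 0.0856
[  0.5  -6.6 189.4]
```

```bash
python3 -m inch '[{"xyz":[0,-6,100],"rotation":[0,0,0],"claw":-1},{"xyz":[0,-6,100],"rotation":[0,0,0],"claw":-1},{"xyz":[0,-6,140],"rotation":[0,0,0],"claw":-1},{"xyz":[0,-6,140],"rotation":[0,0,0],"claw":-1},{"xyz":[0,-6,140],"rotation":[0,0,0],"claw":-1},{"xyz":[0,-6,140],"rotation":[0,0,0],"claw":-1},{"xyz":[0,-6,140],"rotation":[0,0,0],"claw":-1}]'; python3 -c "
from h import *
f=grab('wrist');save('w2.png',f['image']);st();print(delta([.442,.334,.009]))
a,ax,_=ringc(f,*proj(f,[.442,.334,.036]),60);print(a,ax,onz(f,*a,.036))"
```

```text
clock: 2.7
position: [0.4437, 0.334, 0.0622]
orientation: [-3.063, 0.685, -0.004]
wrist_force: [0.6, 0.3, 0.5]
finger_gap: 0.0857
t 2.75 p [0.4441 0.3345 0.0627] az -25.2 zax [ 0.004  0.003 -1.   ] q6 2.656 F [-0.35 -0.03  0.83] M [-0.01  -0.014 -0.024] gap 0.0853
[-1.8  1.5 53.6]
(316.33158111572266, 197.9587574005127) (46.75410079956055, 154.01705932617188) [0.45408168 0.35755027 0.036     ]
```

View pics/w2.png

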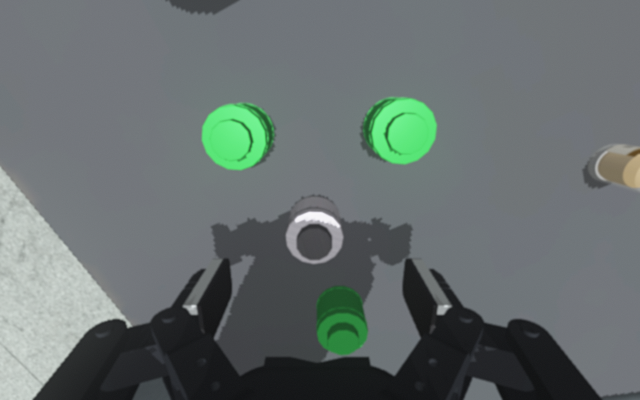

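```bash
python3 -c "
from h import *
f=dict(np.load('pics/wrist.npz'))
print(onz(f,315,242,.044), onz(f,314.5,236.5,.036));
g=f['image'][210:270,280:350].max(2); print(g[25,::3],g[::3,35])
print(dep(f,315,242))
"
```

```text
[0.44287144 0.33555359 0.044     ] [0.44242292 0.33538086 0.036     ]
[ 76  77 149 172 169 167  74  75  78  77  77  77  78  78  79  77  66 111
 170 168 168 108  78  78] [122 249 248 238 167  54  65  77  78  78  76  76  76  76  75  74  78 165
  96  75]
[0.44270836 0.33521312 0.04326442]
```

```bash
python3 -m inch '[{"xyz":[-1.5,0,30],"rotation":[0,0,0],"claw":-1},{"xyz":[-1.5,0,54],"rotation":[0,0,0],"claw":-1},{"xyz":[-1.5,0,54],"rotation":[0,0,0],"claw":-1},{"xyz":[-1.5,0,54],"rotation":[0,0,0],"claw":-1},{"xyz":[-1.5,0,54],"rotation":[0,0,0],"claw":0.3},{"xyz":[-1.5,0,54],"rotation":[0,0,0],"claw":1},{"xyz":[-1.5,0,54],"rotation":[0,0,0],"claw":1},{"xyz":[-1.5,0,54],"rotation":[0,0,0],"claw":1},{"xyz":[-1.5,0,54],"rotation":[0,0,0],"claw":1},{"xyz":[-1.5,0,54],"rotation":[0,0,0],"claw":1},{"xyz":[-1.5,0,54],"rotation":[0,0,0],"claw":1}]' 40; python3 -c "
from h import *
st()"
```

```text
clock: 3.67
position: [0.4421, 0.3351, 0.0074]
orientation: [-3.065, 0.684, -0.003]
wrist_force: [-0.0, -1.6, 5.2]
finger_gap: 0.0342
t 3.67 p [0.4421 0.3351 0.0074] az -25.2 zax [ 0.002  0.001 -1.   ] q6 2.659 F [-0.03 -1.6   5.24] M [-0.179  0.08   0.028] gap 0.0342
```

```bash
python3 -m inch '[{"xyz":[0,0,-10],"rotation":[0,0,0],"claw":1},{"xyz":[0,0,-40],"rotation":[0,0,0],"claw":1},{"xyz":[0,0,-80],"rotation":[0,0,0],"claw":1},{"xyz":[0,0,-120],"rotation":[0,0,0],"claw":1},{"xyz":[0,0,-120],"rotation":[0,0,0],"claw":1},{"xyz":[0,0,-120],"rotation":[0,0,0],"claw":1}]'; python3 -c "
from h import *
f=grab('wrist');save('w3.png',f['image']);st();print(delta([.532,-.016,.13]))
"
```

```text
clock: 4.17
position: [0.4428, 0.3359, 0.1293]
orientation: [-3.061, 0.683, -0.007]
wrist_force: [-0.0, -1.0, -2.8]
finger_gap: 0.0349
t 4.22 p [0.4413 0.3348 0.1269] az -25.1 zax [ 0.001  0.001 -1.   ] q6 2.659 F [-0.3   0.52 -2.52] M [-0.029  0.047  0.045] gap 0.0346
[231.2 279.   -3.4]
```

View pics/w3.png

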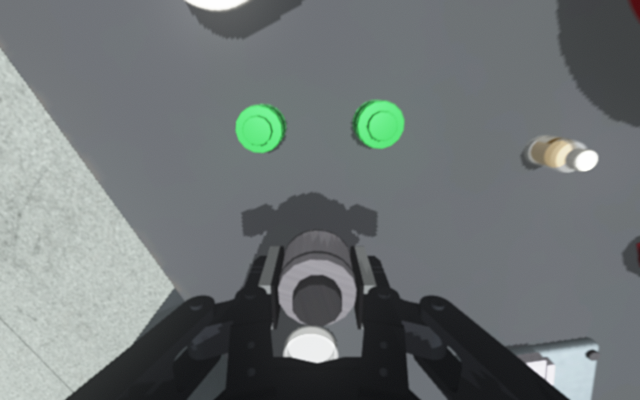

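```bash
python3 -m inch '[{"xyz":[231,279,-3],"rotation":[0,0,-13.7],"claw":1},{"xyz":[231,279,-3],"rotation":[0,0,-13.7],"claw":1},{"xyz":[231,279,-3],"rotation":[0,0,-13.7],"claw":1},{"xyz":[231,279,-3],"rotation":[0,0,-13.7],"claw":1},{"xyz":[231,279,-3],"rotation":[0,0,-13.7],"claw":1},{"xyz":[231,279,-3],"rotation":[0,0,-13.7],"claw":1},{"xyz":[231,279,-3],"rotation":[0,0,-13.7],"claw":1},{"xyz":[231,279,-3],"rotation":[0,0,-13.7],"claw":1},{"xyz":[231,279,-3],"rotation":[0,0,-13.7],"claw":1},{"xyz":[231,279,-3],"rotation":[0,0,-13.7],"claw":1},{"xyz":[231,279,-3],"rotation":[0,0,-13.7],"claw":1},{"xyz":[231,279,-3],"rotation":[0,0,-13.7],"claw":1}]'; python3 -c "
from h import *
f=grab('wrist');save('w4.png',f['image']);st();
t=grab('top');save('t4.png',t['image'])
"
```

```text
clock: 5.22
position: [0.5299, -0.0162, 0.1269]
orientation: [-3.126, 0.315, 0.007]
wrist_force: [0.9, 0.2, -2.4]
finger_gap: 0.0345
t 5.27 p [ 0.5301 -0.0154  0.1273] az -11.4 zax [-0.004  0.001 -1.   ] q6 1.741 F [ 0.05  0.03 -3.09] M [ 0.028 -0.014  0.006] gap 0.0348
```

View pics/w4.png

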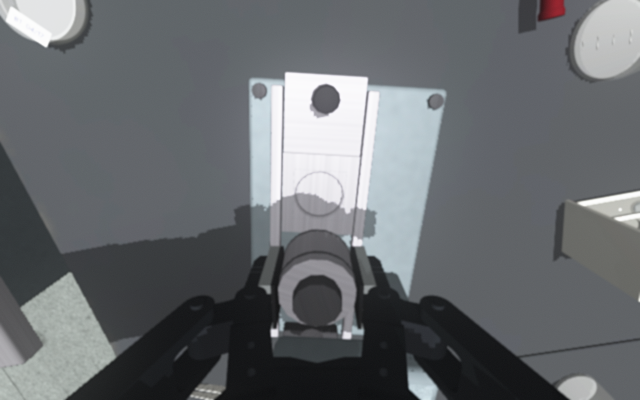

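```bash
python3 -c "
from h import *
f=dict(np.load('pics/wrist.npz'));
a=cv2.resize(f['image'][60:240,240:400],(640,720),interpolation=cv2.INTER_CUBIC)[:600];
a=cv2.convertScaleAbs(a,alpha=1.0);save('c5.png',a)
g=f['image'][:,:,0].astype(int)
print(g[194,285:355:1]); print(g[165:225,319])
"
```

```text
[235 234 235 235 234 232 227 217 199 167 144 147 152 154 157 158 158 160
 163 170 174 174 170 167 173 183 196 208 207 197 195 215 231 234 237 237
 236 235 234 235 234 233 231 231 233 232 232 234 235 236 236 237 236 236
 236 232 214 188 192 219 235 238 238 236 235 233 234 234 236 235]
[242 242 242 241 239 232 218 221 235 240 240 239 239 239 239 239 239 238
 238 238 238 237 238 237 237 237 237 237 237 237 233 220 197 168 155 156
 157 157 156 156 155 155 155 155 156 155 154 155 151 138 122 121 134 142
 147 149 149 150 150 149]
```

View pics/c5.png

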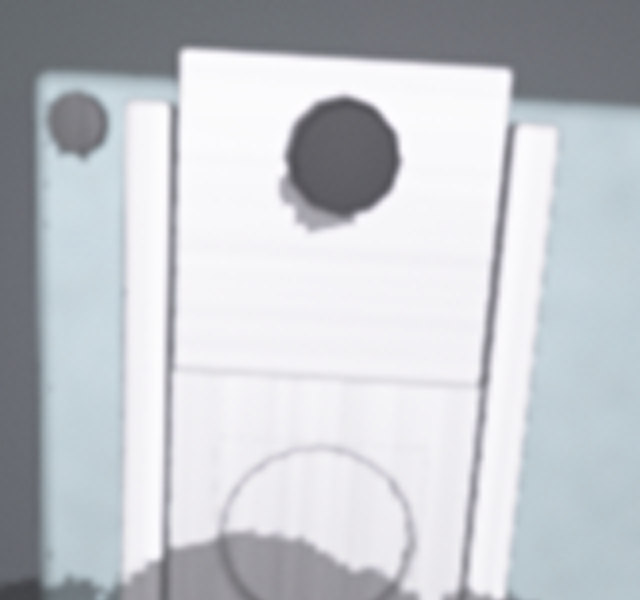

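```bash
python3 -c "
from h import *
f=dict(np.load('pics/wrist.npz'));s,p,R=pose()
a=cv2.resize(f['image'][225:335,260:375],(690,660),interpolation=cv2.INTER_CUBIC)[:600];save('c6.png',a)
a=cv2.resize(f['image'][165:235,280:380],(800,560),interpolation=cv2.INTER_CUBIC);save('c7.png',a)
P=onz(f,319.0,193.6,.027);Q=onz(f,326,98.9,.07);print('pocket',P,'post',Q,np.linalg.norm((P-Q)[:2]),np.degrees(np.arctan2(*(Q-P)[:2][::-1]))-90)
D=onz(f,317.5,300,p[2]+.0366);print('die',D,'tool',R.T@(D-p)*1000,'tcp',p)
t=dict(np.load('pics/top.npz'))
s0=manip.get_state()
"
```

```text
pocket [ 0.53164655 -0.0122187   0.027     ] post [0.5507527  0.06186154 0.07      ] 0.07650442438850018 -14.462078964374655
die [ 0.53045727 -0.01297258  0.1643122 ] tool [ -0.45975578  -2.01859931 -36.5991229 ] tcp [ 0.53040449 -0.01502663  0.1277122 ]
```

View pics/c6.png

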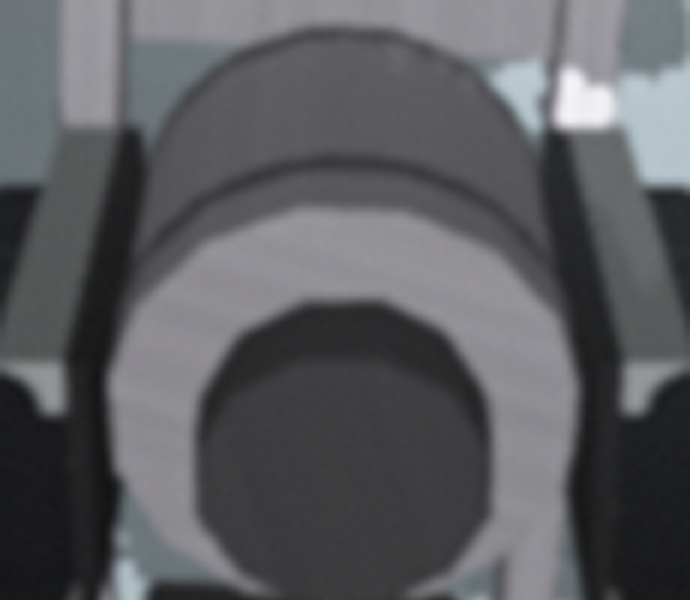

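View pics/c7.png

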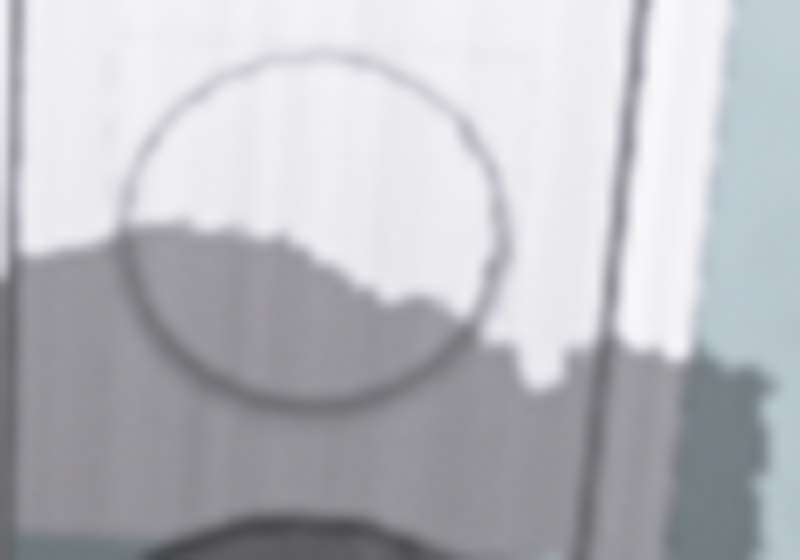

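```bash
python3 -c "
from h import *
f=dict(np.load('pics/wrist.npz'));s,p,R=pose()
T=f['camera_from_world'];c=-T[:3,:3].T@T[:3,3];print('cam in tool now',R.T@(c-p)*1000)
# use the tool frame from image: rigid camera
for u,v,h,r in [(317.4,284.2,.0366,11),(317.2,259.2,.0286,18)]:
    D=onz(f,u,v,p[2]+h);print((R.T@(D-p)*1000)+[0,r,0])
P=onz(f,319.0,193.6,.027);print('pocket tool',R.T@(P-p)*1000)
t=dict(np.load('pics/top.npz'))
"
```

```text
cam in tool now [  -0.54641299  -82.67574296 -140.8800691 ]
[ -0.49707963   1.31870051 -36.6001968 ]
[ -0.57133115   1.5205218  -28.60099471]
pocket tool [  0.95986993  -3.01304257 100.70936139]
```

View pics/t4.png

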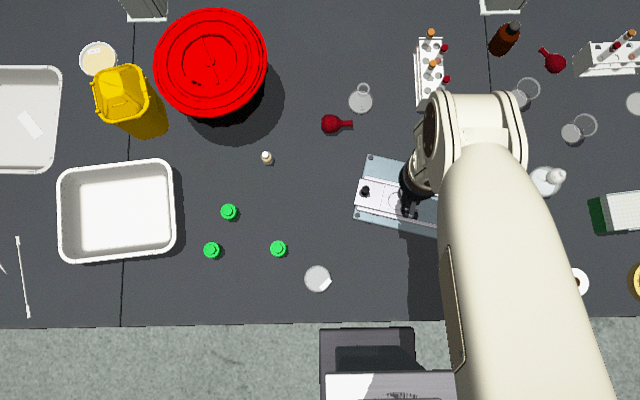

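```bash
python3 -m inch '[{"xyz":[1.5,-4.4,20],"rotation":[0,0,0],"claw":1},{"xyz":[1.5,-4.4,48],"rotation":[0,0,0],"claw":1},{"xyz":[1.5,-4.4,48],"rotation":[0,0,0],"claw":1},{"xyz":[1.5,-4.4,48],"rotation":[0,0,0],"claw":1},{"xyz":[1.5,-4.4,48],"rotation":[0,0,0],"claw":1}]'; python3 -c "
from h import *
f=grab('wrist');st()
a=cv2.resize(f['image'][170:320,240:400],(640,600),interpolation=cv2.INTER_CUBIC);save('c8.png',a)
t=dict(np.load('pics/top.npz'))
for v in (.022,.027):print(onz(t,397.3,201.9,v))
"
```

```text
clock: 5.73
position: [0.5341, -0.0112, 0.0816]
orientation: [-3.126, 0.311, -0.0]
wrist_force: [0.1, 0.2, -2.6]
finger_gap: 0.0351
t 5.78 p [ 0.5348 -0.0115  0.0822] az -11.4 zax [ 0.002 -0.    -1.   ] q6 1.748 F [ 0.95  0.08 -2.27] M [ 0.022 -0.064 -0.045] gap 0.0347
[ 0.52949968 -0.0163147   0.022     ]
[ 0.52869151 -0.01546234  0.027     ]
```

View pics/c8.png

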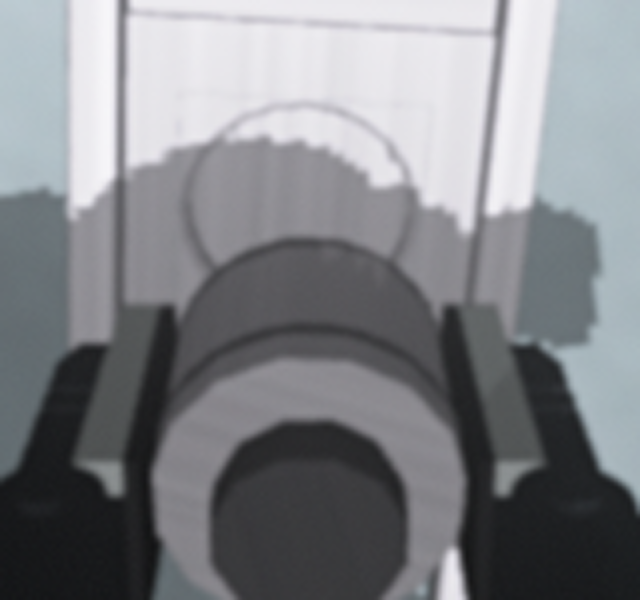

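```bash
python3 -c "
from h import *
f=dict(np.load('pics/wrist.npz'));s,p,R=pose()
T=f['camera_from_world'];c=-T[:3,:3].T@T[:3,3]
# tool frame defined through rigid camera: orientation from camera, nominal mount
look=-T[2,:3]; z=np.array([0,0,-1.]); x=T[0,:3].copy(); x[2]=0;x/=np.linalg.norm(x); y=np.cross(z,x)
o=c-(-83.4*y-141.5*z)/1000
print('tcp via cam',o,p)
fr=lambda D:np.round([(D-o)@x*1000,(D-o)@y*1000,(D-o)@z*1000],2)
def px(cx,cy): return 240+cx/4-.375,170+cy/4-.375
for zz in (.027,.022):
  L=fr(onz(f,*px(184,200),zz));Rr=fr(onz(f,*px(415,200),zz));Tt=fr(onz(f,*px(302,102),zz)); print(zz,L,Rr,'cx',(L[0]+Rr[0])/2,'w',Rr[0]-L[0],'cy',Tt[1]+19.75)
h=o[2]
pl=fr(onz(f,*px(308.5,458),h+.0366));rg=fr(onz(f,*px(310,357),h+.0286));ft=fr(onz(f,*px(306,240),h-.0074))
print('pl',pl+[0,11,0],'ring',rg+[0,18,0],'foot',ft+[0,18,0])
Lp=fr(onz(f,*px(210,530),h+.0366));Rp=fr(onz(f,*px(407,530),h+.0366));print(Lp,Rp)
"
```

```text
tcp via cam [ 0.53354635 -0.01068328  0.08173039] [ 0.53483094 -0.01147099  0.08224314]
0.027 [-21.81   0.57  54.73] [18.84  0.58 54.73] cx -1.4849999999999994 w 40.65 cy 2.1400000000000006
0.022 [-22.36   2.71  59.73] [19.32  2.72 59.73] cx -1.5199999999999996 w 41.68 cy 3.8100000000000005
pl [  0.05   0.98 -36.6 ] ring [  0.22   0.99 -28.6 ] foot [-0.26  4.19  7.4 ]
[-10.21  -1.22 -36.6 ] [ 10.31  -1.21 -36.6 ]
```

```bash
python3 -c "
from h import *
f=dict(np.load('pics/wrist.npz'))
T=f['camera_from_world'];c=-T[:3,:3].T@T[:3,3]
z=np.array([0,0,-1.]); x=T[0,:3].copy(); x[2]=0;x/=np.linalg.norm(x); y=np.cross(z,x)
o=c-(-83.4*y-141.5*z)/1000
fr=lambda D:np.array([(D-o)@x*1000,(D-o)@y*1000,(D-o)@z*1000])
def px(cx,cy): return 240+cx/4-.375,170+cy/4-.375
def reg(poly):
    m=np.zeros((400,640),np.uint8);cv2.fillPoly(m,[np.array([np.round(px(*q)) for q in poly],np.int32)],1)
    vs,us=np.nonzero(m);P=np.array([fr(dep(f,u,v)) for u,v in zip(us,vs)]);
    A=np.c_[P[:,:2]-P[:,:2].mean(0),np.ones(len(P))];s,*_=np.linalg.lstsq(A,P[:,2],rcond=None);r=P[:,2]-A@s
    print('n',len(P),'mean',P.mean(0).round(2),'slope x,y',s[:2].round(3),'res',r.std().round(2))
reg([(240,490),(380,490),(395,530),(380,570),(240,570),(222,530)])
reg([(280,380),(340,380),(350,405),(270,405)])
reg([(170,450),(200,450),(200,530),(170,530)])
reg([(420,450),(450,450),(450,530),(420,530)])
reg([(140,40),(480,60),(470,90),(140,90)])
reg([(220,160),(380,190),(370,230),(230,230)])
# profile down column
for cy in range(90,600,20):
    u,v=px(308,cy);print(cy,fr(dep(f,round(u),round(v))).round(1))
"
```

```text
n 840 mean [  0.1   -0.51 -35.65] slope x,y [0.006 0.018] res 0.51
n 131 mean [  0.2  -12.33 -28.39] slope x,y [0.019 1.554] res 1.56
n 189 mean [-13.52  -0.46 -28.87] slope x,y [-1.045  1.038] res 3.82
n 168 mean [ 14.23   0.39 -27.66] slope x,y [0.008 0.02 ] res 0.53
n 891 mean [ -2.21 -23.16  55.31] slope x,y [-0.046  1.486] res 4.9
n 560 mean [-2.39  2.66 59.08] slope x,y [-0.205  1.917] res 7.11
90 [  0.3 -19.4  56.2]
110 [  0.3 -14.8  59.1]
130 [  0.3 -10.6  60.3]
150 [ 0.3 -6.8 60.3]
170 [ 0.3 -2.9 60.6]
190 [ 0.3  1.  60.4]
210 [ 0.3  5.  60.6]
230 [ 0.3  9.1 61. ]
250 [  0.2 -15.7   0.6]
270 [  0.2 -16.6  -7.1]
290 [  0.2 -15.7 -10.6]
310 [  0.2 -15.9 -16. ]
330 [  0.2 -16.1 -21.2]
350 [  0.2 -15.5 -24.4]
370 [  0.2 -14.8 -27.4]
390 [  0.2 -12.3 -27.4]
410 [  0.2 -10.  -27.8]
430 [  0.2  -8.9 -29.8]
450 [  0.2  -8.6 -33. ]
470 [  0.2  -7.9 -35.6]
490 [  0.2  -5.6 -35.7]
510 [  0.2  -3.  -35.6]
530 [  0.2   0.4 -34.5]
550 [  0.2   2.4 -35.2]
570 [  0.2   5.  -35.2]
590 [  0.2   6.7 -36.2]
```

```bash
python3 -m inch '[{"xyz":[-1.6,0.8,15],"rotation":[0,0,0],"claw":1},{"xyz":[-1.6,0.8,30],"rotation":[0,0,0],"claw":1},{"xyz":[-1.6,0.8,37],"rotation":[0,0,0],"claw":1},{"xyz":[-1.6,0.8,37],"rotation":[0,0,0],"claw":1},{"xyz":[-1.6,0.8,37],"rotation":[0,0,0],"claw":1},{"xyz":[-1.6,0.8,37],"rotation":[0,0,0],"claw":1}]'; python3 -c "
from h import *
f=grab('wrist');st()
a=cv2.resize(f['image'][190:340,240:400],(640,600),interpolation=cv2.INTER_CUBIC);save('c9.png',a)
"
```

```text
clock: 6.28
position: [0.5333, -0.0126, 0.0451]
orientation: [-3.126, 0.313, -0.003]
wrist_force: [0.0, -0.1, -3.0]
finger_gap: 0.0345
t 6.33 p [ 0.5334 -0.0126  0.0451] az -11.4 zax [ 0.002 -0.    -1.   ] q6 1.747 F [ 0.41  0.76 -2.02] M [ 0.004  0.015 -0.072] gap 0.0352
```

View pics/c9.png

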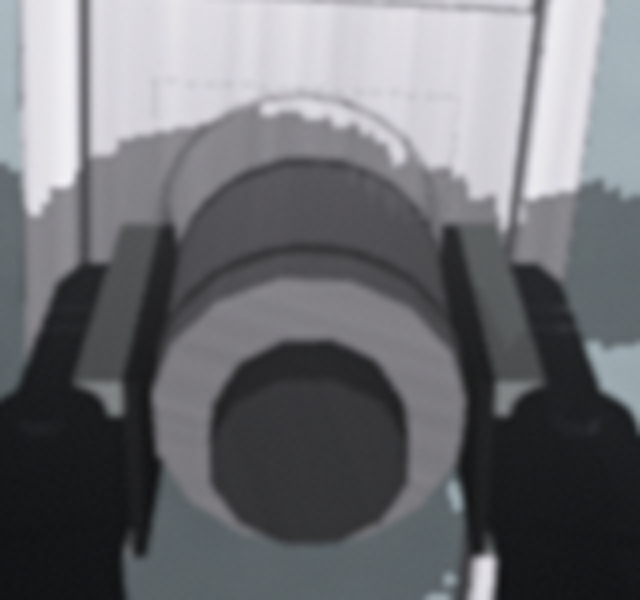

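```bash
python3 -c "
from h import *
f=dict(np.load('pics/wrist.npz'))
T=f['camera_from_world'];c=-T[:3,:3].T@T[:3,3]
z=np.array([0,0,-1.]); x=T[0,:3].copy(); x[2]=0;x/=np.linalg.norm(x); y=np.cross(z,x)
o=c-(-83.4*y-141.5*z)/1000
fr=lambda D:np.array([(D-o)@x*1000,(D-o)@y*1000,(D-o)@z*1000]).round(2)
def px(cx,cy): return 240+cx/4-.375,190+cy/4-.375
for zz in (.027,):
  L=fr(onz(f,*px(164,210),zz));Rr=fr(onz(f,*px(437,210),zz));Tt=fr(onz(f,*px(302,93),zz)); print(zz,L,Rr,'cx',(L[0]+Rr[0])/2,'w',Rr[0]-L[0],'cy',Tt[1]+19.75)
for cy in list(range(60,240,12)):
    u,v=px(308,cy);print(cy,fr(dep(f,round(u),round(v))))
print('foot',fr(onz(f,*px(308,158),o[2]-.008))+[0,18,0])
for a,b in [(211,408)]: print(fr(onz(f,*px(a,440),o[2]+.036)),fr(onz(f,*px(b,440),o[2]+.036)))
"
```

```text
0.027 [-20.85  -0.75  18.29] [19.33 -0.69 18.29] cx -0.7600000000000016 w 40.18 cy 0.5
60 [  0.55 -23.91  18.61]
72 [  0.56 -21.95  19.  ]
84 [  0.56 -20.07  19.13]
96 [  0.57 -17.32  21.34]
108 [  0.57 -14.54  23.49]
120 [  0.58 -11.99  24.97]
132 [  0.58 -10.13  24.76]
144 [ 0.58 -8.11 24.88]
156 [ 0.58 -6.46 24.18]
168 [  0.49 -16.45  -0.95]
180 [  0.48 -15.77  -3.04]
192 [  0.47 -15.77  -6.39]
204 [  0.46 -16.05 -10.16]
216 [  0.45 -15.95 -13.05]
228 [  0.44 -15.87 -15.88]
foot [0.32 4.1  8.  ]
[ -9.9   -2.08 -36.  ] [ 10.66  -2.04 -36.  ]
```

```bash
python3 -m inch '[{"xyz":[-1.1,-1,2],"rotation":[0,0,0],"claw":1},{"xyz":[-1.1,-1,5],"rotation":[0,0,0],"claw":1},{"xyz":[-1.1,-1,8],"rotation":[0,0,0],"claw":1},{"xyz":[-1.1,-1,10],"rotation":[0,0,0],"claw":1},{"xyz":[-1.1,-1,11],"rotation":[0,0,0],"claw":1},{"xyz":[-1.1,-1,11],"rotation":[0,0,0],"claw":1},{"xyz":[-1.1,-1,11],"rotation":[0,0,0],"claw":1}]'; python3 -c "
from h import *
f=grab('wrist');st()
a=cv2.resize(f['image'][190:340,240:400],(640,600),interpolation=cv2.INTER_CUBIC);save('c10.png',a)
"
```

```text
clock: 6.92
position: [0.5313, -0.0114, 0.0327]
orientation: [3.126, -0.313, -0.001]
wrist_force: [0.3, -0.1, -2.5]
finger_gap: 0.0348
t 6.97 p [ 0.5314 -0.0114  0.0328] az -11.4 zax [-0.  0. -1.] q6 1.749 F [ 0.15 -0.36 -2.58] M [-0.01   0.039  0.014] gap 0.0347
```

View pics/c10.png

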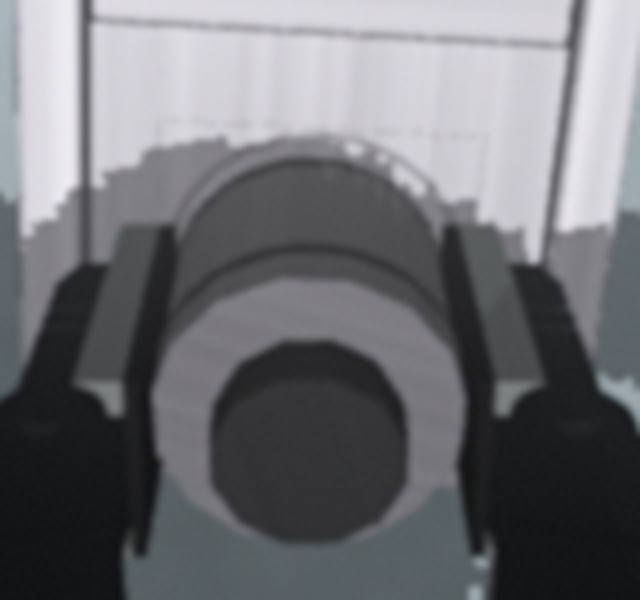

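```bash
python3 -m inch '[{"xyz":[0,0,1],"rotation":[0,0,0],"claw":1},{"xyz":[0,0,2],"rotation":[0,0,0],"claw":1},{"xyz":[0,0,2],"rotation":[0,0,0],"claw":1}]'; python3 -c "
from h import *
st()"; python3 -m inch '[{"xyz":[0,0,1],"rotation":[0,0,0],"claw":1},{"xyz":[0,0,1],"rotation":[0,0,0],"claw":1}]';  python3 -c "
from h import *
f=dict(np.load('pics/wrist.npz'))
T=f['camera_from_world'];c=-T[:3,:3].T@T[:3,3]
z=np.array([0,0,-1.]); x=T[0,:3].copy(); x[2]=0;x/=np.linalg.norm(x); y=np.cross(z,x)
o=c-(-83.4*y-141.5*z)/1000
fr=lambda D:np.array([(D-o)@x*1000,(D-o)@y*1000,(D-o)@z*1000]).round(2)
def px(cx,cy): return 240+cx/4-.375,190+cy/4-.375
L=fr(onz(f,*px(172,215),.027));Rr=fr(onz(f,*px(447,215),.027));print(L,Rr,fr(onz(f,*px(312,136),.027))[1]+19.75)
st()"
```

```text
clock: 7.22
position: [0.5312, -0.0114, 0.0307]
orientation: [3.126, -0.313, -0.0]
wrist_force: [0.1, 0.0, -2.3]
finger_gap: 0.0347
t 7.22 p [ 0.5312 -0.0114  0.0307] az -11.4 zax [-0. -0. -1.] q6 1.749 F [ 0.14  0.02 -2.27] M [-0.009  0.037  0.017] gap 0.0347
clock: 7.38
position: [0.5313, -0.0114, 0.0297]
orientation: [3.126, -0.313, -0.0]
wrist_force: [-0.2, -0.3, -2.4]
finger_gap: 0.0347
[-18.54  -6.31   5.86] [18.84 -6.31  5.86] 1.7300000000000004
t 7.38 p [ 0.5313 -0.0114  0.0297] az -11.4 zax [-0. -0. -1.] q6 1.749 F [-0.15 -0.27 -2.4 ] M [ 0.002 -0.015 -0.073] gap 0.0347
```

```bash
for i in 1 2; do :; done; python3 -m inch '[{"xyz":[0,0,0.5],"rotation":[0,0,0],"claw":1},{"xyz":[0,0,0.5],"rotation":[0,0,0],"claw":1}]'; python3 -m inch '[{"xyz":[0,0,0.5],"rotation":[0,0,0],"claw":1},{"xyz":[0,0,0.5],"rotation":[0,0,0],"claw":1}]'
```

```text
clock: 7.55
position: [0.5314, -0.0114, 0.0294]
orientation: [3.126, -0.313, 0.0]
wrist_force: [0.1, 0.8, -2.5]
finger_gap: 0.035
clock: 7.72
position: [0.5314, -0.0114, 0.0293]
orientation: [3.126, -0.313, 0.0]
wrist_force: [-1.6, 0.1, 1.7]
finger_gap: 0.0351
```

The floor contact came at TCP 0.0293, which puts the foot at 0.022, the pocket floor height. Now I'll release.

```bash
python3 -m inch '[{"xyz":[0,0,0],"rotation":[0,0,0],"claw":0.2},{"xyz":[0,0,0],"rotation":[0,0,0],"claw":-0.3},{"xyz":[0,0,0],"rotation":[0,0,0],"claw":-0.6},{"xyz":[0,0,0],"rotation":[0,0,0],"claw":-0.6},{"xyz":[0,0,0],"rotation":[0,0,0],"claw":-0.6},{"xyz":[0,0,0],"rotation":[0,0,0],"claw":-0.6}]';  python3 -m inch '[{"xyz":[0,0,-20],"rotation":[0,0,0],"claw":-0.6},{"xyz":[0,0,-60],"rotation":[0,0,0],"claw":-0.6},{"xyz":[0,0,-100],"rotation":[0,0,0],"claw":-0.6},{"xyz":[0,0,-100],"rotation":[0,0,0],"claw":-0.6},{"xyz":[0,0,-100],"rotation":[0,0,0],"claw":-0.6}]'; python3 -c "
from h import *
f=grab('wrist');st()
save('w5.png',f['image'])
"
```

```text
clock: 8.22
position: [0.5315, -0.0114, 0.0289]
orientation: [-3.126, 0.313, -0.0]
wrist_force: [0.4, -0.4, -0.7]
finger_gap: 0.0681
clock: 8.63
position: [0.5339, -0.0115, 0.132]
orientation: [-3.125, 0.313, -0.011]
wrist_force: [-0.2, -0.0, -1.4]
finger_gap: 0.0682
t 8.68 p [ 0.5322 -0.0114  0.1299] az -11.4 zax [ 0.003 -0.    -1.   ] q6 1.749 F [-0.66  0.52 -0.52] M [-0.05   0.032  0.007] gap 0.0677
```

View pics/w5.png

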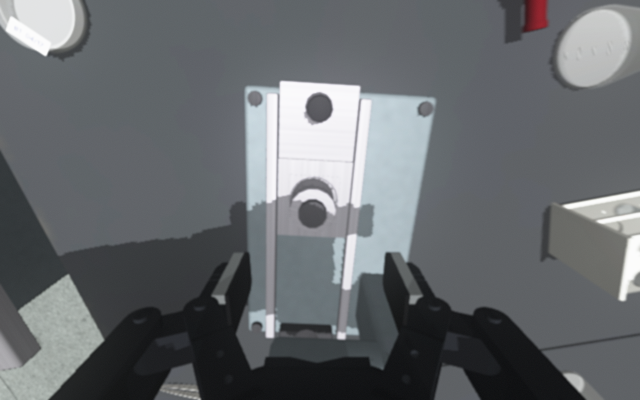

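```bash
python3 -c "
from h import *
f=dict(np.load('pics/wrist.npz'))
print('plunger',dep(f,312,214),onz(f,312.5,213.5,.066)); print('ring',dep(f,313,196),dep(f,329,212),dep(f,297,212))
a=cv2.resize(f['image'][75:245,230:400],(600,600),interpolation=cv2.INTER_CUBIC);save('c11.png',a)
print('post',onz(f,319.5,106.5,.07),dep(f,319,107))
"
```

```text
plunger [ 0.53030449 -0.01139592  0.06539758] [ 0.53080082 -0.01084201  0.066     ]
ring [ 0.53324609 -0.00058821  0.05674393] [ 0.54273751 -0.01553701  0.05743194] [ 0.51850228 -0.01098804  0.0564343 ]
post [0.55056946 0.06263186 0.07      ] [0.5501977  0.06236263 0.069286  ]
```

View pics/c11.png

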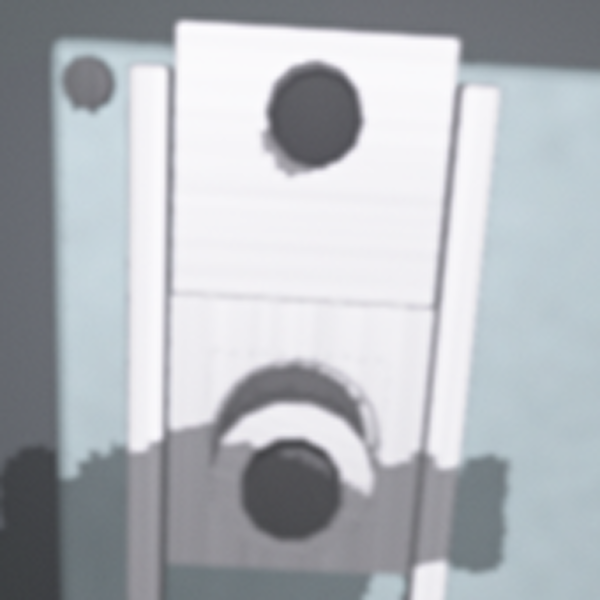

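```bash
python3 -m inch '[{"xyz":[5,-40,0],"rotation":[0,0,3.6],"claw":0},{"xyz":[5,-80,0],"rotation":[0,0,3.6],"claw":1},{"xyz":[5,-107,0],"rotation":[0,0,3.6],"claw":1},{"xyz":[5,-107,0],"rotation":[0,0,3.6],"claw":1},{"xyz":[5,-107,0],"rotation":[0,0,3.6],"claw":1},{"xyz":[5,-107,20],"rotation":[0,0,3.6],"claw":1},{"xyz":[5,-107,40],"rotation":[0,0,3.6],"claw":1},{"xyz":[5,-107,40],"rotation":[0,0,3.6],"claw":1},{"xyz":[5,-107,40],"rotation":[0,0,3.6],"claw":1}]';  python3 -c "
from h import *
f=grab('wrist');st()
save('w6.png',f['image']);f=grab('scene');save('s6.png',f['image'])
"
```

```text
clock: 9.43
position: [0.5554, 0.091, 0.087]
orientation: [3.112, -0.413, -0.008]
wrist_force: [-0.6, -0.2, 0.2]
finger_gap: 0.0001
t 9.48 p [0.5567 0.0914 0.0884] az -15.1 zax [-0.002 -0.001 -1.   ] q6 1.998 F [-0.16  0.33 -0.19] M [ 0.017 -0.012  0.076] gap -0.0001
```

View pics/w6.png

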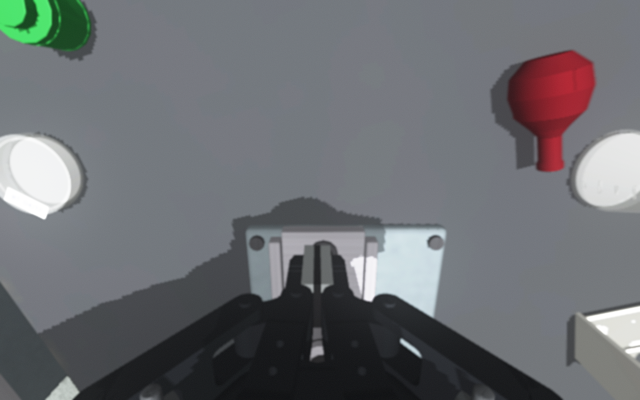

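View pics/s6.png

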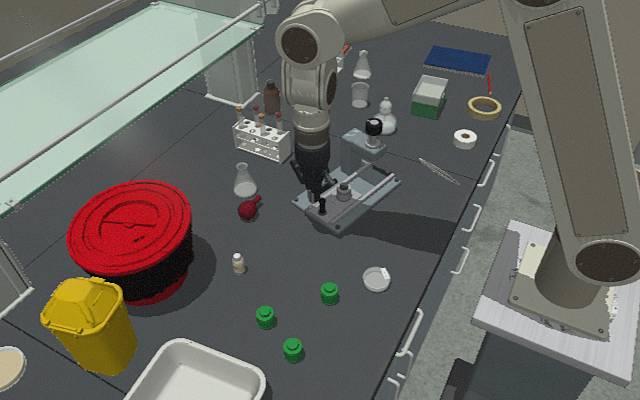

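```bash
python3 -m inch '[{"xyz":[1,0,20],"rotation":[0,0,0],"claw":1},{"xyz":[1,0,44],"rotation":[0,0,0],"claw":1},{"xyz":[1,0,44],"rotation":[0,0,0],"claw":1},{"xyz":[1,0,44],"rotation":[0,0,0],"claw":1}]';  python3 -m inch '[{"xyz":[0,3,0],"rotation":[0,0,0],"claw":1},{"xyz":[0,6,0],"rotation":[0,0,0],"claw":1},{"xyz":[0,9,0],"rotation":[0,0,0],"claw":1},{"xyz":[0,12,0],"rotation":[0,0,0],"claw":1},{"xyz":[0,15,0],"rotation":[0,0,0],"claw":1},{"xyz":[0,18,0],"rotation":[0,0,0],"claw":1},{"xyz":[0,21,0],"rotation":[0,0,0],"claw":1}]'; python3 -c "
from h import *
f=grab('scene');st()
a=cv2.resize(f['image'][90:250,270:430],(600,600),interpolation=cv2.INTER_CUBIC);save('c12.png',a)
"
```

```text
clock: 9.87
position: [0.5578, 0.0918, 0.0449]
orientation: [3.114, -0.412, -0.003]
wrist_force: [0.5, -0.0, 0.4]
finger_gap: 0.0001
clock: 10.45
position: [0.5536, 0.0719, 0.0455]
orientation: [-3.114, 0.411, -0.002]
wrist_force: [1.5, 1.3, 1.5]
finger_gap: -0.0001
t 10.5 p [0.5532 0.0712 0.0453] az -15.1 zax [ 0.001 -0.    -1.   ] q6 1.962 F [ 1.19 -0.35 -0.2 ] M [ 0.126 -0.146 -0.029] gap 0.0001
```

View pics/c12.png

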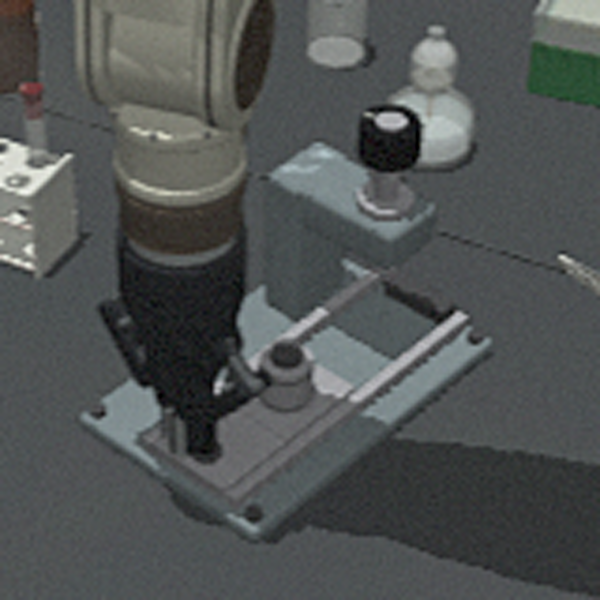

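```bash
python3 -m inch '[{"xyz":[0,6,0],"rotation":[0,0,0],"claw":1},{"xyz":[0,14,0],"rotation":[0,0,0],"claw":1},{"xyz":[0,22,0],"rotation":[0,0,0],"claw":1},{"xyz":[0,30,0],"rotation":[0,0,0],"claw":1},{"xyz":[0,38,0],"rotation":[0,0,0],"claw":1},{"xyz":[0,46,0],"rotation":[0,0,0],"claw":1},{"xyz":[0,54,0],"rotation":[0,0,0],"claw":1},{"xyz":[0,62,0],"rotation":[0,0,0],"claw":1},{"xyz":[0,70,0],"rotation":[0,0,0],"claw":1},{"xyz":[0,76,0],"rotation":[0,0,0],"claw":1},{"xyz":[0,82,0],"rotation":[0,0,0],"claw":1},{"xyz":[0,86,0],"rotation":[0,0,0],"claw":1}]';  python3 -m inch '[{"xyz":[0,0,0],"rotation":[0,0,0],"claw":1},{"xyz":[0,0,0],"rotation":[0,0,0],"claw":1}]'; python3 -c "
from h import *
f=grab('scene');st()
a=cv2.resize(f['image'][90:250,270:430],(600,600),interpolation=cv2.INTER_CUBIC);save('c13.png',a)
"
```

```text
clock: 11.5
position: [0.5303, -0.0119, 0.0448]
orientation: [3.114, -0.412, -0.001]
wrist_force: [0.8, 1.6, 0.9]
finger_gap: 0.0003
clock: 11.67
position: [0.5297, -0.0116, 0.0445]
orientation: [3.114, -0.412, -0.003]
wrist_force: [0.7, -0.1, 0.3]
finger_gap: -0.0001
t 11.72 p [ 0.5299 -0.0113  0.0445] az -15.1 zax [-0.002 -0.    -1.   ] q6 1.812 F [ 0.02 -0.18 -0.17] M [ 0.041 -0.007  0.032] gap 0.0002
```

View pics/c13.png

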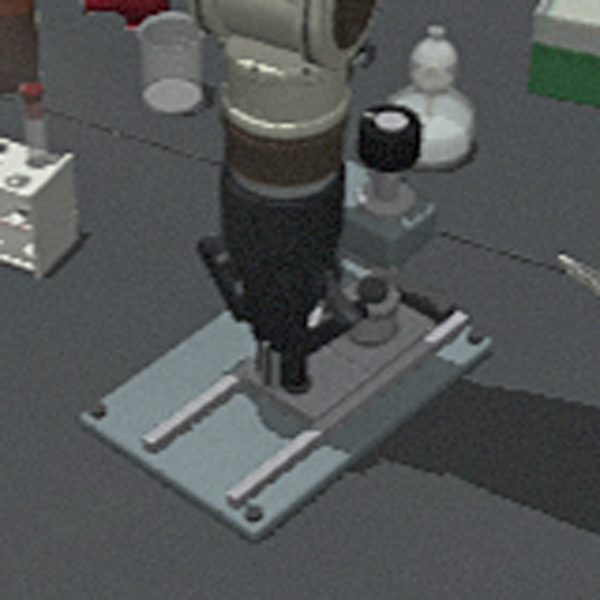

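```bash
python3 -m inch '[{"xyz":[0,3,0],"rotation":[0,0,0],"claw":1},{"xyz":[0,6,0],"rotation":[0,0,0],"claw":1},{"xyz":[0,9,0],"rotation":[0,0,0],"claw":1}]';  python3 -m inch '[{"xyz":[0,1,0],"rotation":[0,0,0],"claw":1},{"xyz":[0,2,0],"rotation":[0,0,0],"claw":1}]';  python3 -m inch '[{"xyz":[0,1,0],"rotation":[0,0,0],"claw":1},{"xyz":[0,2,0],"rotation":[0,0,0],"claw":1}]';  python3 -m inch '[{"xyz":[0,1,0],"rotation":[0,0,0],"claw":1},{"xyz":[0,2,0],"rotation":[0,0,0],"claw":1}]'
```

```text
clock: 11.97
position: [0.5279, -0.0194, 0.0446]
orientation: [-3.114, 0.41, 0.001]
wrist_force: [0.7, 4.9, 0.8]
finger_gap: -0.0
clock: 12.13
position: [0.5279, -0.0195, 0.0447]
orientation: [-3.109, 0.408, 0.001]
wrist_force: [1.8, 9.7, -1.9]
finger_gap: -0.0006
clock: 12.3
position: [0.5279, -0.0196, 0.0448]
orientation: [-3.106, 0.406, 0.0]
wrist_force: [2.5, 14.2, -1.5]
finger_gap: -0.0
clock: 12.47
position: [0.5278, -0.0197, 0.0449]
orientation: [-3.102, 0.403, -0.001]
wrist_force: [2.6, 19.3, -2.4]
finger_gap: -0.0
```

Resistance builds at TCP y = -0.0195, which should be the stop. I'll back off and check where the die and post stand.

```bash
python3 -m inch '[{"xyz":[0,-10,0],"rotation":[0,0,0],"claw":1},{"xyz":[0,-25,0],"rotation":[0,0,0],"claw":1},{"xyz":[0,-40,-20],"rotation":[0,0,0],"claw":1},{"xyz":[0,-40,-60],"rotation":[0,0,0],"claw":1},{"xyz":[0,-40,-100],"rotation":[0,0,0],"claw":0},{"xyz":[0,-40,-140],"rotation":[0,0,0],"claw":-1},{"xyz":[0,-40,-160],"rotation":[0,0,0],"claw":-1},{"xyz":[0,-40,-160],"rotation":[0,0,0],"claw":-1},{"xyz":[0,-40,-160],"rotation":[0,0,0],"claw":-1}]'; python3 -c "
from h import *
w=grab('wrist');f=grab('scene');st()
a=cv2.resize(f['image'][90:250,270:430],(600,600),interpolation=cv2.INTER_CUBIC);save('c14.png',a)
save('w7.png',w['image'])
"
```

```text
clock: 13.22
position: [0.5381, 0.0126, 0.2065]
orientation: [3.114, -0.412, 0.006]
wrist_force: [-0.7, 0.3, -1.1]
finger_gap: 0.0606
t 13.32 p [0.5363 0.0127 0.2036] az -15.1 zax [-0.002 -0.001 -1.   ] q6 1.858 F [-0.34 -1.44 -0.5 ] M [-0.032 -0.003  0.004] gap 0.0744
```

View pics/c14.png

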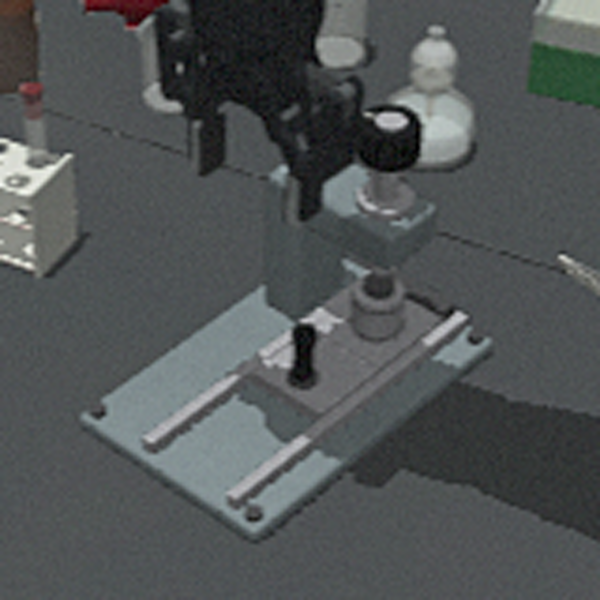

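View pics/w7.png

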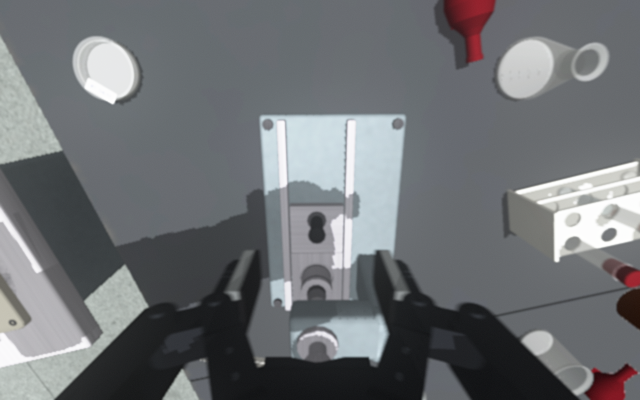

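```bash
python3 -c "
from h import *
f=dict(np.load('pics/wrist.npz'));s=dict(np.load('pics/scene.npz'))
a=cv2.resize(f['image'][195:365,250:390],(490,595),interpolation=cv2.INTER_CUBIC);save('c15.png',a)
P=onz(f,317,217.5,.07);print('post',P,dep(f,317,217),np.linalg.norm(P[:2]-[.5506,.0626]))
print('boss',dep(f,317,350),dep(f,317,330))
print('die',dep(f,316,292),onz(f,316.5,292,.066))
S=lambda x,y:(270+x*160/600-.37,90+y*160/600-.37)
print('scene post',onz(s,*S(304,330),.07),'knob top',dep(s,*np.round(S(390,122))),'plunger',dep(s,*np.round(S(380,280))))
"
```

```text
post [ 0.52995485 -0.01924439  0.07      ] [ 0.52641588 -0.03319083  0.03425783] 0.0844080978911109
boss [ 0.50596226 -0.10742419  0.14548704] [ 0.5087852  -0.09710364  0.13388188]
die [ 0.50537294 -0.10694253  0.06568266] [ 0.50596654 -0.10686173  0.066     ]
scene post [ 0.52617028 -0.0383242   0.07      ] knob top [ 0.50474728 -0.111394    0.19658267] plunger [ 0.50522498 -0.11277775  0.06684883]
```

View pics/c15.png

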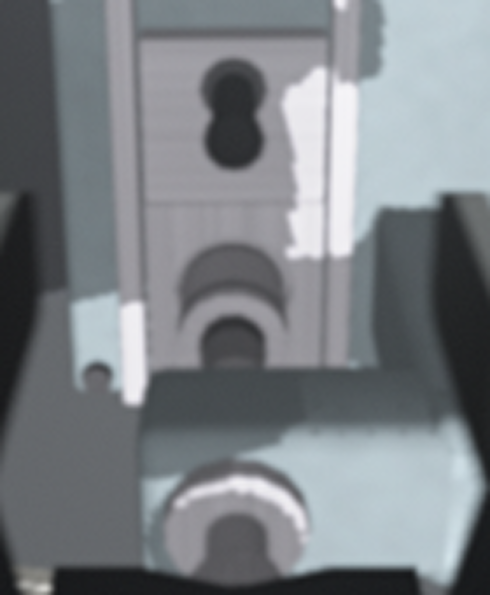

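```bash
python3 -c "
from h import *
f=dict(np.load('pics/wrist.npz'));
P=onz(f,316.6,234.6,.07);print('post',P,dep(f,317,235),np.linalg.norm(P[:2]-[.5506,.0626]), 'dir',(np.array([.5506,.0626])-P[:2]))
# ring front edge: crop row 289 -> body top z .058 (y +18)
u,v=250+232/3.5-.36,195+289/3.5-.36
y=np.array([.26,.966]);R=onz(f,u,v,.058)[:2]-.018*y;print('die from ring edge',R, 'travel vs pocket0',np.linalg.norm(R-[.531,-.0112]), 'post-die',np.linalg.norm(P[:2]-R))
"
```

```text
post [ 0.52470641 -0.03729304  0.07      ] [ 0.52482135 -0.03846194  0.06867051] 0.10319446526506258 dir [0.02589359 0.09989304]
die from ring edge [ 0.50423912 -0.11087214] travel vs pocket0 0.10320213456211412 post-die 0.07637273090863207
```

```bash
python3 -c "
from h import *
s=dict(np.load('pics/scene.npz'))
a=cv2.resize(s['image'][110:185,350:400],(500,750),interpolation=cv2.INTER_CUBIC)[:600];save('c16.png',s['image'][:1,:1]);save('c16.png',cv2.resize(s['image'][110:185,345:405],(480,600),interpolation=cv2.INTER_CUBIC))
"
```

```text
(no output)
```

View pics/c16.png

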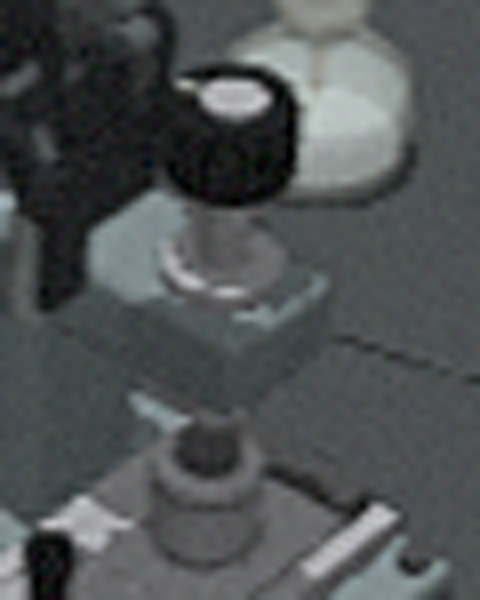

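```bash
python3 -c "
from h import *
s=dict(np.load('pics/scene.npz'))
px=lambda x,y:(345+x/8-.44,110+y/8-.44)
y=np.array([.26,.966])
for n,x,yy,z in [('cap',235,96,.1966),('boss',222,262,.137),('ring',206,468,.058)]:
    P=onz(s,*px(x,yy),z);print(n,P,P[:2]@y, dep(s,*np.round(px(x,yy))))
# where would the plunger/ring centre appear if on axis of cap
C=onz(s,*px(235,96),.1966)
for d in (0,.003,.006): 
  q=proj(s,[C[0]+d*y[0],C[1]+d*y[1],.058]);print(d,(q[0]-345+.44)*8,(q[1]-110+.44)*8)
"
```

```text
cap [ 0.50561128 -0.11293743  0.1966    ] 0.022361379079335535 [ 0.50474728 -0.111394    0.19658267]
boss [ 0.5050787  -0.11075123  0.137     ] 0.024334770651000513 [ 0.50336938 -0.1043507   0.14285203]
ring [ 0.50407336 -0.10721294  0.058     ] 0.027491374649674053 [ 0.50233165 -0.10076982  0.06367976]
0 209.07617302436077 456.30010073916014
0.003 203.0548529853518 460.74863624141085
0.006 197.01927385712364 465.2077063214974
```

```bash
python3 - <<'E'
from h import *
s=dict(np.load('pics/scene.npz'));
i0=cv2.cvtColor(cv2.imread('pics/scene0.png'),cv2.COLOR_BGR2RGB)
a=cv2.resize(i0[190:225,300:345],(540,420),interpolation=cv2.INTER_CUBIC)
b=cv2.resize(s['image'][168:203,330:375],(540,420),interpolation=cv2.INTER_CUBIC)
save('c17.png',np.vstack([a,b])[:, :][::1][:840][::1] if 0 else cv2.resize(np.hstack([a,b]),(800,311)))
def blob(im,u0,v0,w,h):
    c=im[v0:v0+h,u0:u0+w].max(2); m=(c<45).astype(np.uint8)
    n,l,stt,cen=cv2.connectedComponentsWithStats(m); k=1+np.argmax(stt[1:,4]); x,y,ww,hh,A=stt[k]
    vs,us=np.nonzero(l==k); print('bbox',x+u0,y+v0,ww,hh,A,'rowwise',[(r+v0,us[vs==r].min()+u0,us[vs==r].max()+u0) for r in range(y,y+hh)])
blob(i0,308,190,28,32); blob(s['image'],338,168,28,30)
E
```

```text
bbox 319 198 7 15 78 rowwise [(198, np.int64(321), np.int64(322)), (199, np.int64(319), np.int64(324)), (200, np.int64(319), np.int64(324)), (201, np.int64(319), np.int64(324)), (202, np.int64(319), np.int64(324)), (203, np.int64(320), np.int64(324)), (204, np.int64(320), np.int64(324)), (205, np.int64(320), np.int64(324)), (206, np.int64(320), np.int64(324)), (207, np.int64(320), np.int64(324)), (208, np.int64(320), np.int64(324)), (209, np.int64(320), np.int64(324)), (210, np.int64(320), np.int64(324)), (211, np.int64(320), np.int64(325)), (212, np.int64(320), np.int64(325))]
bbox 347 177 7 16 73 rowwise [(177, np.int64(349), np.int64(352)), (178, np.int64(348), np.int64(353)), (179, np.int64(348), np.int64(353)), (180, np.int64(349), np.int64(353)), (181, np.int64(349), np.int64(353)), (182, np.int64(349), np.int64(352)), (183, np.int64(349), np.int64(352)), (184, np.int64(349), np.int64(352)), (185, np.int64(349), np.int64(352)), (186, np.int64(349), np.int64(352)), (187, np.int64(349), np.int64(352)), (188, np.int64(348), np.int64(352)), (189, np.int64(347), np.int64(353)), (190, np.int64(347), np.int64(353)), (191, np.int64(349), np.int64(351)), (192, np.int64(348), np.int64(348))]
```

View pics/c17.png

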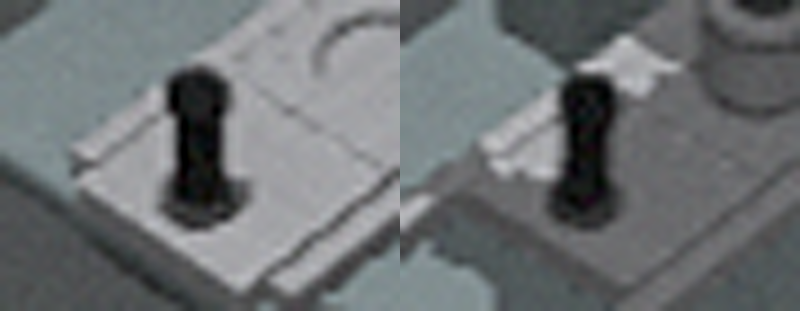

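```bash
python3 - <<'E'
from h import *
s=dict(np.load('pics/scene.npz'))
for a,b,z in [((321.7,200.3),(350.6,179),.066),((321.7,198),(350.6,176.9),.07),((300+205/800*90,190+200/311*35),(330+(585-400)/800*90,168+202/311*35),.029)]:
    A=onz(s,*a,z);B=onz(s,*b,z);print(A,B,(A-B)[:2],np.linalg.norm((A-B)[:2]))
for d in (.107,.110): 
  A=onz(s,321.7,198,.07);print(d,proj(s,A-d*np.array([.26,.966,0])))
E
```

```text
[0.55282199 0.06223534 0.066     ] [ 0.52604052 -0.03777764  0.066     ] [0.02678148 0.10001298] 0.10353667741922805
[0.55453012 0.05899304 0.07      ] [ 0.52758174 -0.04066484  0.07      ] [0.02694838 0.09965788] 0.10323714244927112
[0.54849696 0.06415683 0.029     ] [ 0.52356768 -0.03632201  0.029     ] [0.02492928 0.10047885] 0.10352520241172031
0.107 (np.float64(351.57992804573206), np.float64(176.13379932044558))
0.11 (np.float64(352.38018400536083), np.float64(175.54817015221366))
```

```bash
python3 -m inch '[{"xyz":[0,0,-30],"rotation":[0,0,-7],"claw":-1},{"xyz":[0,0,-56],"rotation":[0,0,-14],"claw":-1},{"xyz":[1,35,-56],"rotation":[0,0,-21],"claw":-1},{"xyz":[2,70,-56],"rotation":[0,0,-28],"claw":-1},{"xyz":[2,100,-56],"rotation":[0,0,-35],"claw":-1},{"xyz":[2,128,-56],"rotation":[0,0,-42],"claw":-1},{"xyz":[2,128,-56],"rotation":[0,0,-49],"claw":-1},{"xyz":[2,128,-56],"rotation":[0,0,-56],"claw":-1},{"xyz":[2,128,-56],"rotation":[0,0,-63],"claw":-1},{"xyz":[2,128,-56],"rotation":[0,0,-70],"claw":-1},{"xyz":[2,128,-56],"rotation":[0,0,-75],"claw":-1},{"xyz":[2,128,-56],"rotation":[0,0,-75],"claw":-1}]'; python3 -c "
from h import *
w=grab('wrist');st()
save('w8.png',w['image'])
"
```

```text
clock: 14.32
position: [0.5047, -0.1112, 0.2585]
orientation: [-2.718, -1.57, 0.006]
wrist_force: [-0.1, 0.2, -1.4]
finger_gap: 0.0853
t 14.37 p [ 0.5049 -0.1111  0.2588] az 59.8 zax [-0.004  0.001 -1.   ] q6 0.31 F [ 0.26  0.56 -0.01] M [-0.016 -0.04  -0.033] gap 0.0852
```

View pics/w8.png

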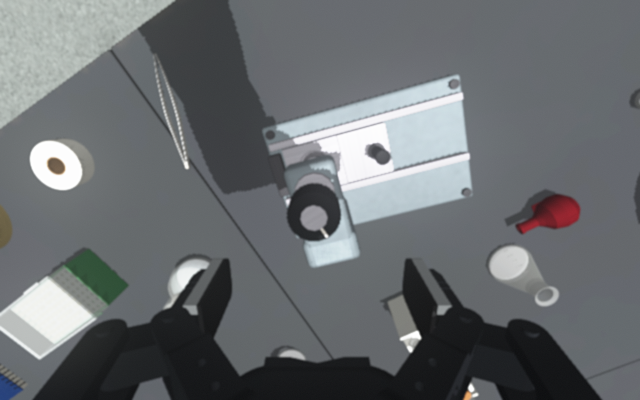

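```bash
python3 - <<'E'
from h import *
f=dict(np.load('pics/wrist.npz'))
save('c18.png',cv2.resize(f['image'][120:280,250:410],(600,600),interpolation=cv2.INTER_CUBIC))
print(dep(f,314,217),onz(f,314.5,217.5,.1966))
E
```

```text
[ 0.50372631 -0.11378708  0.19557328] [ 0.50388692 -0.1134461   0.1966    ]
```

View pics/c18.png

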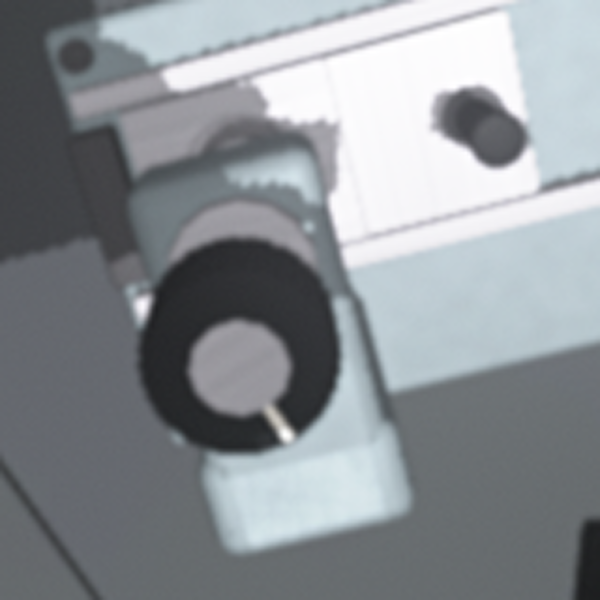

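```bash
python3 - <<'E'
from h import *
f=dict(np.load('pics/wrist.npz'))
P=onz(f,382.4,157,.07);C=onz(f,313.6,217.5,.1966);print(P,C,(P-C)[:2]@np.array([.26,.966]),(P-C)[:2]@np.array([.966,-.26]))
s=dict(np.load('pics/scene.npz'))
T=f['camera_from_world'];c=-T[:3,:3].T@T[:3,3]
z=np.array([0,0,-1.]); x=T[0,:3].copy(); x[2]=0;x/=np.linalg.norm(x); y=np.cross(z,x)
o=c-(-83.4*y-141.5*z)/1000
print('knob in tool',[(C-o)@x*1000,(C-o)@y*1000])
E
```

```text
[ 0.52363031 -0.03971325  0.07      ] [ 0.50356041 -0.1140147   0.1966    ] 0.07699336998819599 6.914689437363317e-05
knob in tool [np.float64(-2.7879080266898373), np.float64(1.1869585277592551)]
```

Post to screw axis measures 77 mm along press y, against 78 mm expected when home, with 0 cross offset, so the carriage is home. Now I'll wind the wrist back for a long clockwise stroke.

```bash
python3 -m inch '[{"xyz":[-2.8,1.2,0],"rotation":[0,0,-7],"claw":-1},{"xyz":[-2.8,1.2,0],"rotation":[0,0,-14],"claw":-1},{"xyz":[-2.8,1.2,0],"rotation":[0,0,-21],"claw":-1},{"xyz":[-2.8,1.2,0],"rotation":[0,0,-28],"claw":-1},{"xyz":[-2.8,1.2,0],"rotation":[0,0,-35],"claw":-1},{"xyz":[-2.8,1.2,0],"rotation":[0,0,-42],"claw":-1},{"xyz":[-2.8,1.2,0],"rotation":[0,0,-49],"claw":-1},{"xyz":[-2.8,1.2,0],"rotation":[0,0,-56],"claw":-1},{"xyz":[-2.8,1.2,0],"rotation":[0,0,-63],"claw":-1},{"xyz":[-2.8,1.2,0],"rotation":[0,0,-70],"claw":-1},{"xyz":[-2.8,1.2,0],"rotation":[0,0,-77],"claw":-1},{"xyz":[-2.8,1.2,0],"rotation":[0,0,-84],"claw":-1}]'; python3 -m inch '[{"xyz":[0,0,0],"rotation":[0,0,-7],"claw":-1},{"xyz":[0,0,0],"rotation":[0,0,-14],"claw":-1},{"xyz":[0,0,0],"rotation":[0,0,-21],"claw":-1},{"xyz":[0,0,0],"rotation":[0,0,-28],"claw":-1},{"xyz":[0,0,0],"rotation":[0,0,-35],"claw":-1},{"xyz":[0,0,20],"rotation":[0,0,-42],"claw":-1},{"xyz":[0,0,28],"rotation":[0,0,-49],"claw":-1},{"xyz":[0,0,28],"rotation":[0,0,-54],"claw":-1},{"xyz":[0,0,28],"rotation":[0,0,-54],"claw":-1},{"xyz":[0,0,28],"rotation":[0,0,-54],"claw":-1},{"xyz":[0,0,28],"rotation":[0,0,-54],"claw":-1}]'; python3 -c "
from h import *
w=grab('wrist');st()
save('w9.png',w['image'])
"
```

```text
clock: 15.37
position: [0.505, -0.1141, 0.2596]
orientation: [-0.966, -2.987, 0.001]
wrist_force: [0.6, 0.2, -0.7]
finger_gap: 0.0854
clock: 16.28
position: [0.5055, -0.1141, 0.2327]
orientation: [0.486, -3.103, -0.0]
wrist_force: [0.2, 0.4, -0.2]
finger_gap: 0.0853
t 16.33 p [ 0.5056 -0.1142  0.2329] az -162.2 zax [ 0. -0. -1.] q6 -2.104 F [ 0.19 -0.05  0.05] M [-0.066 -0.017  0.029] gap 0.0855
```

View pics/w9.png

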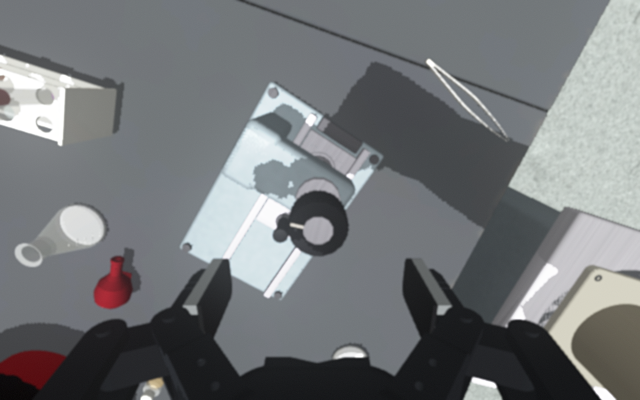

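```bash
python3 - <<'E'
from h import *
f=dict(np.load('pics/wrist.npz'));s,p,R=pose()
(e,ax,t)=ringc(f,319,231,11);print(e,ax,t)
C=onz(f,*e,.1966);print(C,dep(f,319,231),'tool',R.T@(C-p)*1000)
T=f['camera_from_world'];c=-T[:3,:3].T@T[:3,3]
z=np.array([0,0,-1.]); x=T[0,:3].copy(); x[2]=0;x/=np.linalg.norm(x); y=np.cross(z,x)
o=c-(-83.4*y-141.5*z)/1000
print('knob in tool',[(C-o)@x*1000,(C-o)@y*1000])
g=f['image'][190:275,285:350].max(2)<60
vs,us=np.nonzero(g);print('dark',us.min()+285,us.max()+285,vs.min()+190,vs.max()+190)
E
```

```text
(318.5656518936157, 230.67909622192383) (24.82615089416504, 24.97591781616211) 126.0
[ 0.50380769 -0.1155504   0.1966    ] [ 0.50315699 -0.11450193  0.19454049] tool [ 2.15189706 -0.75008974 36.31627379]
knob in tool [np.float64(1.1703023804722426), np.float64(0.07302454640617065)]
dark 291 347 192 253
```

```bash
python3 -m inch '[{"xyz":[1.7,-0.3,20],"rotation":[0,0,0],"claw":-1},{"xyz":[1.7,-0.3,45],"rotation":[0,0,0],"claw":-1},{"xyz":[1.7,-0.3,64],"rotation":[0,0,0],"claw":-1},{"xyz":[1.7,-0.3,64],"rotation":[0,0,0],"claw":-1},{"xyz":[1.7,-0.3,64],"rotation":[0,0,0],"claw":-1},{"xyz":[1.7,-0.3,64],"rotation":[0,0,0],"claw":-1}]' 60; python3 -c "
from h import *
w=grab('wrist');st();save('w10.png',w['image']);f=grab('scene')
save('c19.png',cv2.resize(f['image'][60:220,290:450],(600,600),interpolation=cv2.INTER_CUBIC))
"
```

```text
clock: 16.83
position: [0.5048, -0.1151, 0.1702]
orientation: [-0.489, 3.102, -0.001]
wrist_force: [-0.1, 0.2, -0.0]
finger_gap: 0.0851
t 16.88 p [ 0.5052 -0.1152  0.1706] az -162.1 zax [ 0.003 -0.001 -1.   ] q6 -2.108 F [ 0.06 -0.66  0.26] M [-0.013  0.03  -0.038] gap 0.0854
```

View pics/w10.png

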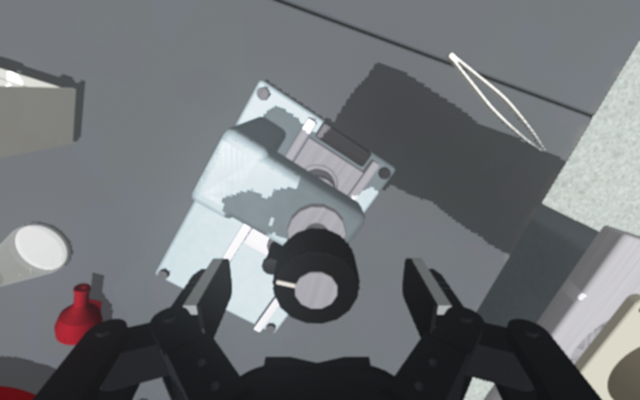

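View pics/c19.png

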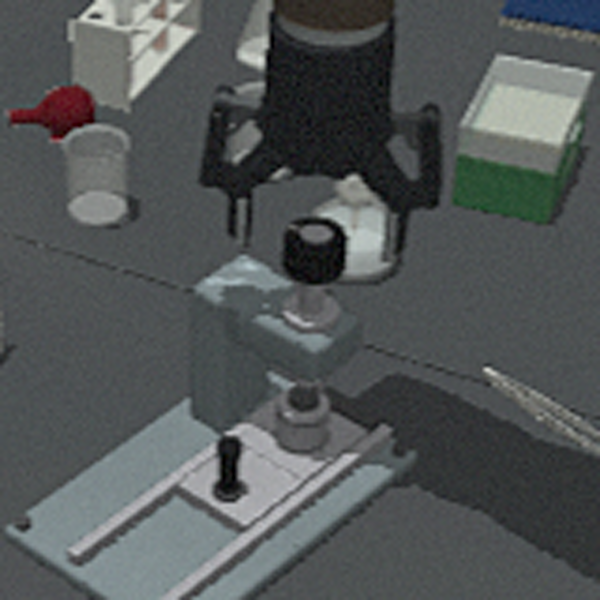

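```bash
python3 - <<'E'
from h import *
f=dict(np.load('pics/wrist.npz'));s,p,R=pose()
(e,ax,t)=ringc(f,316.5,291,18);print(e,ax,t,dep(f,317,291))
T=f['camera_from_world'];c=-T[:3,:3].T@T[:3,3]
z=np.array([0,0,-1.]); x=T[0,:3].copy(); x[2]=0;x/=np.linalg.norm(x); y=np.cross(z,x)
o=c-(-83.4*y-141.5*z)/1000
for h in (.1945,.1966):
  C=onz(f,*e,h);print(C,'knob in tool',[(C-o)@x*1000,(C-o)@y*1000])
E
```

```text
(315.8312759399414, 290.1492290496826) (36.515708923339844, 38.79405975341797) 117.0 [ 0.503604   -0.11477295  0.19521716]
[ 0.50409527 -0.11454894  0.1945    ] knob in tool [np.float64(-0.6542021038881527), np.float64(1.5066348343835825)]
[ 0.50455316 -0.11599703  0.1966    ] knob in tool [np.float64(-0.6425005353241088), np.float64(-0.012071392879052347)]
```

```bash
python3 -m inch '[{"xyz":[-0.6,0.6,0],"rotation":[0,0,0],"claw":-0.3},{"xyz":[-0.6,0.6,0],"rotation":[0,0,0],"claw":0.2},{"xyz":[-0.6,0.6,0],"rotation":[0,0,0],"claw":1},{"xyz":[-0.6,0.6,0],"rotation":[0,0,0],"claw":1},{"xyz":[-0.6,0.6,0],"rotation":[0,0,0],"claw":1},{"xyz":[-0.6,0.6,0],"rotation":[0,0,0],"claw":1},{"xyz":[-0.6,0.6,0],"rotation":[0,0,0],"claw":1}]' 60; python3 -c "
from h import *
st()"; python3 -m inch '[{"xyz":[0,0,0],"rotation":[0,0,0],"claw":1},{"xyz":[0,0,0],"rotation":[0,0,0],"claw":1}]'; python3 -c "
from h import *
st()"
```

```text
clock: 17.52
position: [0.5049, -0.1142, 0.1696]
orientation: [-0.49, 3.102, -0.0]
wrist_force: [-0.4, -0.3, 5.4]
finger_gap: 0.038
t 17.52 p [ 0.5049 -0.1142  0.1696] az -162.0 zax [ 0.001 -0.    -1.   ] q6 -2.107 F [-0.38 -0.35  5.42] M [ 0.134  0.078 -0.035] gap 0.038
clock: 17.68
position: [0.5049, -0.1142, 0.1696]
orientation: [-0.49, 3.102, -0.0]
wrist_force: [0.1, 0.7, 5.6]
finger_gap: 0.0387
t 17.68 p [ 0.5049 -0.1142  0.1696] az -162.0 zax [ 0.002 -0.    -1.   ] q6 -2.107 F [0.07 0.71 5.62] M [ 0.179  0.131 -0.069] gap 0.0387
```

```bash
python3 -m inch '[{"xyz":[0,0,-1],"rotation":[0,0,0],"claw":1},{"xyz":[0,0,-1],"rotation":[0,0,0],"claw":1}]'; python3 -m inch '[{"xyz":[0,0,0.2],"rotation":[0,0,3],"claw":1},{"xyz":[0,0,0.53],"rotation":[0,0,8],"claw":1},{"xyz":[0,0,0.93],"rotation":[0,0,14],"claw":1},{"xyz":[0,0,0.93],"rotation":[0,0,14],"claw":1}]'; python3 -c "
from h import *
st()"
```

```text
clock: 17.85
position: [0.5048, -0.1142, 0.1697]
orientation: [-0.49, 3.102, 0.0]
wrist_force: [1.8, 0.0, -0.1]
finger_gap: 0.0381
clock: 18.18
position: [0.5048, -0.1142, 0.1688]
orientation: [-0.106, 3.139, 0.0]
wrist_force: [2.1, 1.8, -0.5]
finger_gap: 0.0379
t 18.18 p [ 0.5048 -0.1142  0.1688] az -176.1 zax [ 0.001  0.    -1.   ] q6 -1.861 F [ 2.11  1.81 -0.5 ] M [ 0.151 -0.475 -0.244] gap 0.0379
```

```bash
cat > /dev/null; for k in 1; do python3 -m inch '[{"xyz":[0,0,0.4],"rotation":[0,0,6],"claw":1},{"xyz":[0,0,0.8],"rotation":[0,0,12],"claw":1},{"xyz":[0,0,0.8],"rotation":[0,0,12],"claw":1}]' >/dev/null; python3 -c "
from h import *
st()"; done;  python3 -m inch '[{"xyz":[0,0,0.4],"rotation":[0,0,6],"claw":1},{"xyz":[0,0,0.8],"rotation":[0,0,12],"claw":1},{"xyz":[0,0,0.8],"rotation":[0,0,12],"claw":1}]' >/dev/null; python3 -c "
from h import *
st()"
```

```text
t 18.43 p [ 0.5049 -0.1141  0.168 ] az 172.0 zax [ 0.001  0.    -1.   ] q6 -1.654 F [ 2.54  1.66 -1.07] M [ 0.102 -0.707 -0.269] gap 0.0385
t 18.68 p [ 0.5049 -0.1142  0.1672] az 160.1 zax [ 0.001  0.    -1.   ] q6 -1.446 F [ 3.86  0.52 -0.39] M [ 0.122 -0.764 -0.172] gap 0.0381
```

```bash
python3 -m inch '[{"xyz":[0,0,0.4],"rotation":[0,0,6],"claw":1},{"xyz":[0,0,0.8],"rotation":[0,0,12],"claw":1},{"xyz":[0,0,0.8],"rotation":[0,0,12],"claw":1}]' >/dev/null; python3 -c "
from h import *
st()"; python3 -m inch '[{"xyz":[0,0,0.4],"rotation":[0,0,6],"claw":1},{"xyz":[0,0,0.8],"rotation":[0,0,12],"claw":1},{"xyz":[0,0,0.8],"rotation":[0,0,12],"claw":1}]' >/dev/null; python3 -c "
from h import *
st()"
```

```text
t 18.93 p [ 0.5048 -0.1142  0.1664] az 148.1 zax [ 0.001  0.    -1.   ] q6 -1.237 F [ 3.4  -0.01 -0.99] M [ 0.105 -0.87  -0.269] gap 0.0379
t 19.18 p [ 0.5048 -0.1142  0.1656] az 136.2 zax [ 0.001  0.    -1.   ] q6 -1.029 F [ 3.78  0.95 -2.11] M [ 0.148 -0.92  -0.215] gap 0.0384
```

```bash
python3 -m inch '[{"xyz":[0,0,0.4],"rotation":[0,0,6],"claw":1},{"xyz":[0,0,0.8],"rotation":[0,0,12],"claw":1},{"xyz":[0,0,0.8],"rotation":[0,0,12],"claw":1}]' >/dev/null; python3 -c "
from h import *
st()"
```

```text
t 19.43 p [ 0.5048 -0.1142  0.1649] az 124.2 zax [ 0.001  0.    -1.   ] q6 -0.82 F [ 4.57  1.32 -2.44] M [ 0.071 -1.057 -0.234] gap 0.0383
```

```bash
python3 -m inch '[{"xyz":[0,0,0.6],"rotation":[0,0,6],"claw":1},{"xyz":[0,0,1.0],"rotation":[0,0,12],"claw":1},{"xyz":[0,0,1.0],"rotation":[0,0,12],"claw":1}]' >/dev/null; python3 -c "
from h import *
st()"
```

```text
t 19.68 p [ 0.5048 -0.1142  0.1641] az 112.2 zax [ 0.001 -0.    -1.   ] q6 -0.611 F [ 4.59  1.01 -0.86] M [ 0.089 -1.06  -0.21 ] gap 0.0386
```

```bash
python3 -m inch '[{"xyz":[0,0,0.4],"rotation":[0,0,6],"claw":1},{"xyz":[0,0,0.8],"rotation":[0,0,12],"claw":1},{"xyz":[0,0,0.8],"rotation":[0,0,12],"claw":1}]' >/dev/null; python3 -c "
from h import *
st()"
```

```text
t 19.93 p [ 0.5048 -0.1143  0.1633] az 100.2 zax [ 0.001 -0.    -1.   ] q6 -0.401 F [ 5.27 -0.   -2.58] M [ 0.061 -1.149 -0.275] gap 0.0382
```

```bash
python3 -m inch '[{"xyz":[0,0,0.4],"rotation":[0,0,6],"claw":1},{"xyz":[0,0,0.8],"rotation":[0,0,12],"claw":1},{"xyz":[0,0,0.8],"rotation":[0,0,12],"claw":1}]' >/dev/null; python3 -c "
from h import *
st()"
```

```text
t 20.18 p [ 0.5048 -0.1143  0.1625] az 88.2 zax [ 0.001 -0.    -1.   ] q6 -0.192 F [ 4.43  0.31 -1.58] M [ 0.079 -1.049 -0.275] gap 0.0377
```

```bash
python3 -m inch '[{"xyz":[0,0,0.5],"rotation":[0,0,6],"claw":1},{"xyz":[0,0,0.9],"rotation":[0,0,12],"claw":1},{"xyz":[0,0,0.9],"rotation":[0,0,12],"claw":1}]' >/dev/null; python3 -c "
from h import *
st()"
```

```text
t 20.43 p [ 0.5049 -0.1143  0.1617] az 76.3 zax [ 0.001 -0.    -1.   ] q6 0.017 F [ 5.35 -0.15 -1.34] M [ 0.137 -1.072 -0.267] gap 0.0381
```

```bash
python3 -m inch '[{"xyz":[0,0,0.4],"rotation":[0,0,6],"claw":1},{"xyz":[0,0,0.8],"rotation":[0,0,12],"claw":1},{"xyz":[0,0,0.8],"rotation":[0,0,12],"claw":1}]' >/dev/null; python3 -c "
from h import *
st()"
```

```text
t 20.68 p [ 0.5048 -0.1143  0.1609] az 64.3 zax [ 0.001 -0.    -1.   ] q6 0.226 F [ 4.97 -0.14 -0.62] M [ 0.085 -1.13  -0.24 ] gap 0.0379
```

```bash
python3 -m inch '[{"xyz":[0,0,0.4],"rotation":[0,0,6],"claw":1},{"xyz":[0,0,0.8],"rotation":[0,0,12],"claw":1},{"xyz":[0,0,0.8],"rotation":[0,0,12],"claw":1}]' >/dev/null; python3 -c "
from h import *
st()"
```

```text
t 20.93 p [ 0.5048 -0.1144  0.1601] az 52.3 zax [ 0.001 -0.    -1.   ] q6 0.436 F [ 5.7   0.4  -1.15] M [ 0.11  -1.152 -0.257] gap 0.0376
```

```bash
python3 -m inch '[{"xyz":[0,0,0.25],"rotation":[0,0,4],"claw":1},{"xyz":[0,0,0.55],"rotation":[0,0,8],"claw":1},{"xyz":[0,0,0.55],"rotation":[0,0,8],"claw":1}]' >/dev/null; python3 -c "
from h import *
st()"
```

```text
t 21.18 p [ 0.5048 -0.1144  0.1595] az 44.3 zax [ 0.001 -0.    -1.   ] q6 0.575 F [ 4.63 -0.45 -1.13] M [ 0.04  -1.147 -0.238] gap 0.0379
```

```bash
python3 -m inch '[{"xyz":[0,0,0.25],"rotation":[0,0,4],"claw":1},{"xyz":[0,0,0.55],"rotation":[0,0,8],"claw":1},{"xyz":[0,0,0.55],"rotation":[0,0,8],"claw":1}]' >/dev/null; python3 -c "
from h import *
st()"
```

```text
t 21.43 p [ 0.5048 -0.1144  0.159 ] az 36.3 zax [ 0.001 -0.    -1.   ] q6 0.715 F [ 4.78 -0.52 -1.46] M [ 0.044 -1.209 -0.206] gap 0.0379
```

```bash
python3 -m inch '[{"xyz":[0,0,0.25],"rotation":[0,0,4],"claw":1},{"xyz":[0,0,0.5],"rotation":[0,0,8],"claw":1},{"xyz":[0,0,0.5],"rotation":[0,0,8],"claw":1}]' >/dev/null; python3 -c "
from h import *
st()"
```

```text
t 21.68 p [ 0.5048 -0.1144  0.1587] az 28.3 zax [ 0.001 -0.    -1.   ] q6 0.854 F [ 5.84 -0.74  0.13] M [-0.046 -1.155 -0.035] gap 0.0377
```

```bash
python3 -m inch '[{"xyz":[0,0,0],"rotation":[0,0,0],"claw":1}]' >/dev/null; python3 -c "
from h import *
s=manip.get_state();print(s['effort'],s['ft_torque'],s['q'][5]);st()
w=grab('wrist');st();save('w11.png',w['image'])"
```

```text
[-2.64078900e-01 -3.89339054e+01  2.10637951e+01  2.04634421e+00
 -2.53704730e-01  2.60022719e-02] [-0.02161645 -1.15090135  0.03957797] 0.8541546447661887
t 21.77 p [ 0.5048 -0.1144  0.1587] az 28.3 zax [ 0.001 -0.    -1.   ] q6 0.854 F [ 4.44 -0.98  1.14] M [-0.022 -1.151  0.04 ] gap 0.0378
t 21.82 p [ 0.5048 -0.1144  0.1587] az 28.2 zax [ 0.001 -0.    -1.   ] q6 0.855 F [ 4.44 -1.57 -0.36] M [-0.065 -1.154  0.128] gap 0.0378
```

View pics/w11.png

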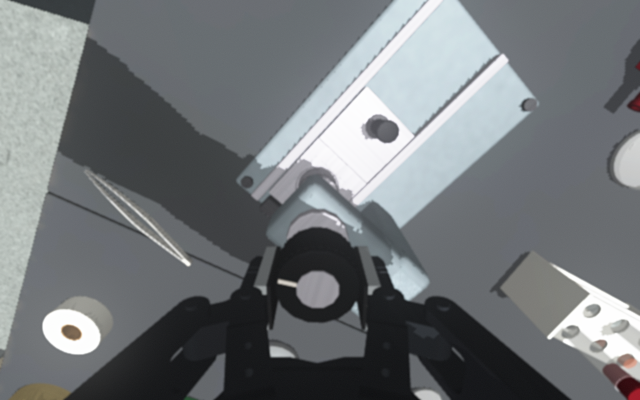

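```bash
python3 -m inch '[{"xyz":[0,0,0.1],"rotation":[0,0,2.5],"claw":1},{"xyz":[0,0,0.2],"rotation":[0,0,5],"claw":1}]' >/dev/null; python3 -c "
from h import *
st()"; python3 -m inch '[{"xyz":[0,0,0],"rotation":[0,0,0],"claw":1}]' >/dev/null; python3 -c "
from h import *
st()"
```

```text
t 21.98 p [ 0.5048 -0.1144  0.1587] az 23.1 zax [ 0.001 -0.001 -1.   ] q6 0.944 F [ 4.75 -0.96  2.02] M [-0.139 -1.022  0.401] gap 0.0381
t 22.07 p [ 0.5048 -0.1144  0.1587] az 23.1 zax [ 0.001 -0.001 -1.   ] q6 0.944 F [ 4.66 -1.3   2.38] M [-0.085 -1.109  0.071] gap 0.0381
```

```bash
python3 -m inch '[{"xyz":[0,0,-0.1],"rotation":[0,0,3],"claw":1},{"xyz":[0,0,-0.2],"rotation":[0,0,6],"claw":1}]' >/dev/null; python3 -c "
from h import *
st()"; python3 -m inch '[{"xyz":[0,0,0],"rotation":[0,0,3],"claw":1},{"xyz":[0,0,0],"rotation":[0,0,6],"claw":1}]' >/dev/null; python3 -c "
from h import *
st()"; python3 -m inch '[{"xyz":[0,0,0],"rotation":[0,0,0],"claw":1},{"xyz":[0,0,0],"rotation":[0,0,0],"claw":1}]' >/dev/null; python3 -c "
from h import *
st()"
```

```text
t 22.23 p [ 0.5048 -0.1144  0.1587] az 17.1 zax [ 0.001 -0.001 -1.   ] q6 1.05 F [ 4.49 -0.67 -0.04] M [-0.175 -1.211  0.388] gap 0.0383
t 22.4 p [ 0.5048 -0.1145  0.1587] az 11.1 zax [ 0.001 -0.001 -1.   ] q6 1.155 F [ 5.3  -0.85  1.75] M [-0.157 -1.121  0.392] gap 0.038
t 22.57 p [ 0.5047 -0.1144  0.1586] az 11.1 zax [ 0.001 -0.    -1.   ] q6 1.154 F [ 5.33 -0.97  2.57] M [-0.182 -1.173  0.012] gap 0.0378
```

The torque held at 0.39–0.40 N m over three turns with no sinking, so the limiter has given way. Stopping and releasing.

```bash
python3 -m inch '[{"xyz":[0,0,0],"rotation":[0,0,0],"claw":0},{"xyz":[0,0,0],"rotation":[0,0,0],"claw":-0.5},{"xyz":[0,0,0],"rotation":[0,0,0],"claw":-1},{"xyz":[0,0,0],"rotation":[0,0,0],"claw":-1},{"xyz":[0,0,0],"rotation":[0,0,0],"claw":-1},{"xyz":[0,0,0],"rotation":[0,0,0],"claw":-1}]'; python3 -m inch '[{"xyz":[0,0,-10],"rotation":[0,0,0],"claw":-1},{"xyz":[0,0,-35],"rotation":[0,0,0],"claw":-1},{"xyz":[0,0,-70],"rotation":[0,0,0],"claw":-1},{"xyz":[0,0,-100],"rotation":[0,0,0],"claw":-1},{"xyz":[0,0,-100],"rotation":[0,0,0],"claw":-1},{"xyz":[0,0,-100],"rotation":[0,0,0],"claw":-1},{"xyz":[0,0,-100],"rotation":[0,0,0],"claw":-1}]'; python3 -c "
from h import *
f=grab('scene');w=grab('wrist');st();save('w12.png',w['image'])
a=cv2.resize(f['image'][90:210,310:430],(600,600),interpolation=cv2.INTER_CUBIC);save('c20.png',a)
"
```

```text
clock: 23.07
position: [0.5038, -0.1141, 0.1579]
orientation: [-3.127, -0.3, 0.002]
wrist_force: [0.0, 0.8, -0.5]
finger_gap: 0.0851
clock: 23.65
position: [0.5042, -0.1142, 0.2585]
orientation: [3.127, 0.3, 0.0]
wrist_force: [0.5, 0.3, -0.4]
finger_gap: 0.0853
t 23.75 p [ 0.5036 -0.114   0.2571] az 11.0 zax [-0.002  0.001 -1.   ] q6 1.157 F [ 0.39  1.1  -0.13] M [ 0.017  0.025 -0.008] gap 0.0853
```

View pics/c20.png

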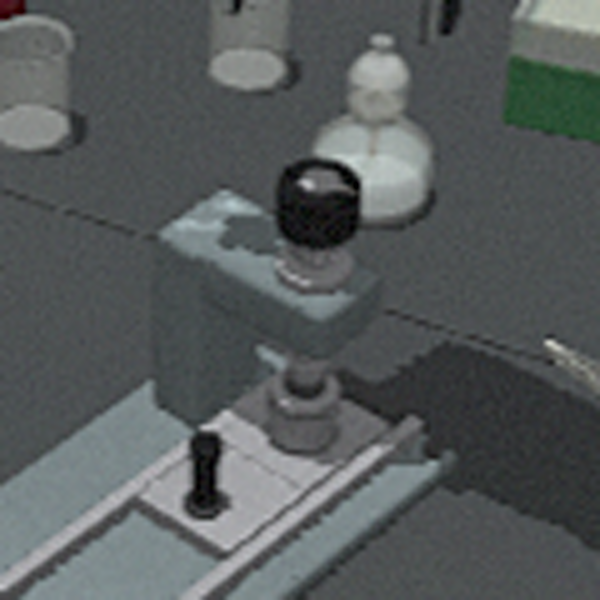

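View pics/w12.png

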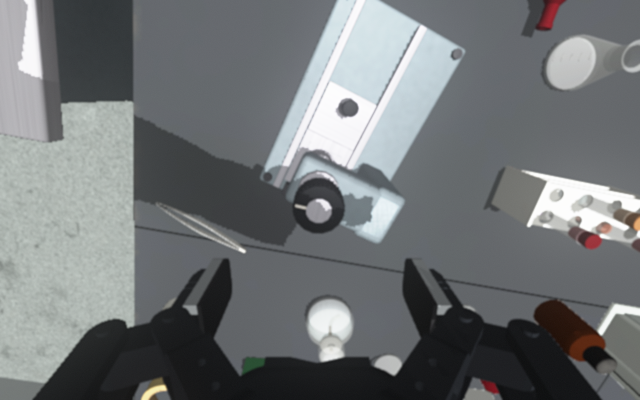

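The scene crop shows the ram down on the plunger and the die upright, with the post at crop (205,465). The knob is visibly lower and the gripper is clear. Handing in.

```bash
python3 -c "
from h import *
w=dict(np.load('pics/wrist.npz'));print('knob top',dep(w,319,210),'post',onz(w,348,108,.07))
print(manip.sign_off())"
```

```text
knob top [ 0.50465739 -0.11374531  0.18436179] post [ 0.52155019 -0.03950907  0.07      ]
the job is handed in; nothing more can be done
None
```

I loaded the press as asked and handed the job in at about 24 s. I placed the steel die in the pocket, pushed the carriage home by its post, turned the knob clockwise until the limiter gave way, then let go and backed off. `sign_off` gives no verdict, so these are my own last checks:

- **Die:** it met the pocket floor with its foot at about 22 mm, and its plunger top read about 65 mm before the push, against 66 mm expected. In the last picture it stands upright with the ram on it.
- **Carriage:** it came up hard against the stop at 19 N. The post then measured 77 mm from the screw axis, against 78 mm expected at home.
- **Limiter:** the knob torque held at 0.39–0.40 N m over three turns totalling about 17°, with no more sinking. That is well inside the 57° of slip allowed. My lean on the knob then stayed under 3 N.
- **Screw:** the knob top fell from about 196 to 184 mm, which fits the turns made.

Some things disagreed or were not measured:

- **Carriage travel:** I measured only 103.4 mm, not 110 mm. I put this down to the carriage not starting fully out, because the stop and the post position both say it is home.
- **Moment reading:** at rest between strokes it showed the wrong sign, about -0.24 N m. I took that as friction, and used only readings taken while turning.
- **Ram force:** I could not measure it directly. I inferred it from the limiter slipping.
- **Dish and bottle:** the arm kept well clear of both, but I did not re-measure where they stand at the end.

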